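Fit and clamp the yoke of the demonstration transformer

TASK

Close the magnetic circuit of the demonstration transformer: from the sloping rack take the iron bar that is just as long as the transformer's U-core is wide, reaching in from the front below the clear canopy without knocking it, and set it down gently across the two upright pole ends so that its ends and sides are flush with the core. Let go of the bar, then push the toggle clamp's handle fully down so that the rubber pad holds the bar. Leave the two other bars and everything else lying where they are.

Things in the scene. Friction and masses are not known exactly. Their poses are not given: they have to be found in the camera images.
- yoke: the bar wanted: laminated iron, plain grey, 102 mm long, 30 x 30 mm section, 0.6 to 0.85 kg. Origin: centre of its underside; x along its length, z out of its top. At the start it lies in one of the rack's compartments, straight up the 30 degree slope (x points up the slope), lower end against the lip.
- bar_short: a like bar, but 70 mm long. Origin on the underside's centreline, 51 mm from its lower end; axes as for the yoke. Stays in the rack.
- bar_long: a like bar, but 140 mm long. Origin on the underside's centreline, 51 mm from its lower end; axes as for the yoke. Stays in the rack.
- rack: fixed grey sloping rack, 237 mm wide. Origin: on the table below the middle of the front lip; x to the rear, y across, z up. Floor 35 mm high at the lip (x = 0), rising at 30 degrees for 180 mm along the slope. Three compartments at y = -78, 0, 78 mm, one bar in each, up to 10 mm off middle; 3 mm walls between, 8 mm above the floor; lip 14 mm, rear wall 36 mm.
- canopy: fixed clear acrylic dust canopy, 237 mm wide, 5 mm thick; origin and axes of the rack. Level top, underside 195 mm above the table, from its front edge at x = 35 mm back to an upright sheet at x = 168 mm; front and ends open. A gripper coming straight down on a bar strikes it; from the front, leaning 30 to 45 degrees, there is room. May be brushed, not knocked.
- stand: fixed: wooden base 330 x 110 x 15 mm, iron U-core, and on the -x side a black pillar with a toggle clamp (x -163 to -102, y +-25, 172 mm high). Origin: on the table below the U-core's middle; x along its width, z up. U-core x +-51, y +-15 mm; limbs 30 x 30 mm at x = +-36 end in flat pole faces 120 mm up. A coil with 68 mm square red flanges on each, ending 17 mm below.
- seat (a point): point midway between the two pole faces, at their height (120 mm above the table); axes as for the stand. The yoke's origin belongs here, its length along x either way round.
- clamp_handle (a joint): toggle clamp handle, rad: 0 = down, level, on its stop, clamped; 0.8 to 0.9 (raised, open) at the start. Stays where it is left; takes about 8 N at the grip, rising to 15 N over the last 0.05 rad. A linkage moves the arm: upright while open (to 275 mm up, at x = -110 mm of the stand, pad looking to +x), level along the stand's x when shut, pad on the yoke.
- handle_pivot (a point): the handle's hinge, 160 mm above the table, at x = -140 mm of the stand; the hinge's line runs along the stand's y. The handle points from here to the stand's -x and, by the joint's angle, upward.
- handle_grip (a point): point in the middle of the handle's grip, a round black sleeve 18 mm thick and 85 mm long (from 50 to 135 mm from the pivot); this point is 110 mm from the pivot and moves with the handle. Pushing here down and round the pivot shuts the clamp.
- clamp_pad: rubber pad of the clamp, 19 mm across, on a spring spindle at the end of the clamp's arm, 90 mm from the arm's hinge. It looks to the stand's +x while the clamp is open and presses the yoke's top with about 4 N when the handle is fully down. Origin near the pad; z away from the pressing face.
- spare_coil: bystander: loose coil standing on the table, copper winding between red square flanges of 68 mm, 56 mm high. Origin: centre of its underside.
- screwdriver: bystander: screwdriver 190 mm long lying on the table. Origin on its underside.
- compass: bystander: flat round brass compass, 64 mm across, 10 mm high. Origin: centre of its underside.
- bar_magnet: bystander: bar magnet 160 x 25 x 20 mm lying on the table, half dark, half light grey. Origin: centre of its underside, x along it.
- terminal_pair: bystander: small black block with two terminals, 50 x 30 x 34 mm. Origin: centre of its underside.
There are look-alikes about, which are no part of the job. What is shaped like the yoke but brown is not meant.

How it is judged:
By the outcome, as a careful person would: the job done as asked, in the order asked, and still so for the second after the job is handed in, with the robot touching nothing.
It also fails if it takes over 54 s, if anything falls off the work surface, if the arm or the gripper's body presses on something with over 40 N, if the wrist force passes 120 N, or if a joint passes its speed limit or range.

ROBOT

A 7-joint arm with a two-finger parallel gripper is mounted at the origin on the work surface. World frame = base frame: x ahead of the robot, y to its left, z up, the work surface at z = 0. Lengths are in m, angles in rad, forces in N, time in s.
With the tool pointing down it reaches from about 0.4 to 0.85 m from the base axis. Payload 4.5 kg.
Tool frame: the origin (TCP) lies on the centre line of the jaws, within the pads' length; the fingertips stand 14 mm ahead of it and the grasp point (between the pads) lies 5 mm behind it (r.tcp_to_tips is the z of the fingertips in the tool frame, in m); z points along the fingers, y is the direction in which the jaws open and shut (so a half turn about z gives the same grasp; the last joint's range is limited). The gripper opens to 88 mm and grips with 3 to 60 N. Pads are 18 mm wide; open, the fingers measure 123 mm over their backs; the gripper's body (75 mm by 187 mm) begins 45 mm behind the grasp point.
Start: joints at [1.354, 0.689, -0.195, 1.565, 0.157, 0.902, -0.215], TCP at [0.155, -0.605, 0.253] pointing down, gripper open.
Joint ranges: [-3.01, 3.01], [-0.46, 2.08], [-1.47, 1.51], [0.13, 2.56], [-1, 4.14], [0.04, 2.09], [-2.66, 2.66]. Speed limits (rad/s): [2.57, 2.57, 3.14, 3.14, 3.14, 3.14, 3.14].

INTERFACE

Orientations are given as a unit quaternion [x, y, z, w].
In Python, from plant import r, viewer gives the robot as it stands.
- The arm moves only by the shell command python3 -m inch 'ROWS' [FORCE]. ROWS is JSON, a list of rows, each a list of 3 entries, a list of its own where there are three numbers: the closure, from 0 (fully open) to 1 (shut), then the shift along the tool's x, y, z in cm, then the turn about the tool's z in degrees. In form: [[fingers, [x, y, z], yaw], ...]. A call has 1 to 20 rows; each row is the pose to reach, as a shift and turn from the pose commanded when the call began, along the tool's axes at that moment; what a row does not reach only later rows make up. A row lasts 1/10 s, in which the tool goes at most 50 mm and 8.59 degrees, less where a joint would pass 70% of its speed; a pose out of reach is approached as far as the arm can. A call with a gripper value outside its range is refused whole. The fingers move at their own pace and stop on an object; FORCE is the grip in N (left out, the last holds). Time passes only in rows, so rows that repeat a pose let the fingers close. It gives the time, the measured TCP pose, the force and the opening at its end, in the units of the state.
- r.get_state(): the state, without advancing time (a new reading comes with each control period).
- viewer.snapshot(name): name is "scene" or "top"; returns the picture (420x560x3 uint8, red, green, blue); there is no depth.
- viewer.camera_params(name): a dict with "intrinsics" (3x3 intrinsics, pixels), "world_to_cam" (4x4, takes a point from world to camera coordinates). Camera axes: x right, y up, looking along -z (the intrinsics and any distortion apply to the point x, -y, -z); pixel columns grow to the right and rows downward; lengths in m; the calibration is good to about 2 mm. A picture is of the moment at which its call begins. camera_params takes no time and is no camera call.
- r.finish_job(): hands the job in, once; it reports no verdict.
Trained networks look in the newest picture that a camera, given by its name, has taken for a name from the list of things; names that differ only in an ending like _2 or _b are one class to them, and where a whole thing is asked for, a point or a joint stands for the part that bears it (a point fixed in the world has none). Each returns a list of dicts, best first, with "p" (0 to 1); they miss things now and then, are a little off and sometimes report something else, mostly with a low value. They report only what shows in the picture. A call takes as long as a camera call. They do not tell look-alikes from the thing itself.
- viewer.outline_of(camera, name): "pixels" (420x560 bool, what is visible of it) and "bbox" ([left, top, width, height] in pixels, round what is visible of it).
The state is a dict: "clock": time; "q": joint angles; "qd": joint speeds; "joint_torque": joint torques, N m; "tool_pos": TCP position; "eef_rot": TCP orientation; "contact_force": force on the tool from outside, world axes, zero at the start; "moment": the same for the moment, N m; "opening": opening from 0.0 (shut) to 1.0 (fully open).
Only numpy, scipy, OpenCV 4.12 (cv2) and the standard library are available. Lean on these libraries where they do the work, as an engineer would, in place of code of your own. Each camera call takes 0.05 s, during which the arm holds its last target.

## Working session

There is one attempt and no reset: what is moved stays moved. The work goes in short steps, Python scripts to look and compute and a shell command to move; the robot and the scene stay as the last step left them, time stands still between calls to the robot, and variables do not carry over. Pictures are saved under pics/ and viewed, and the job is handed in when it is done.

```bash
mkdir -p pics; ls
python3 - <<'E'
from plant import r, viewer
import cv2
for n in ("scene","top"):
    im=viewer.snapshot(n); cv2.imwrite(f"pics/{n}0.png",im[:,:,::-1])
    print(n,viewer.camera_params(n))
s=r.get_state(); print(s)
print(r.tcp_to_tips)
E
```

```text
pics
scene {'intrinsics': array([[384.84777212,   0.        , 282.57453954],
       [  0.        , 384.84777212, 213.94439175],
       [  0.        ,   0.        ,   1.        ]]), 'world_to_cam': array([[-0.23821236,  0.97116138,  0.01002183,  0.13860067],
       [-0.59431309, -0.15392254,  0.78936671,  0.25277964],
       [ 0.76814505,  0.18208081,  0.61384018, -1.51512852],
       [ 0.        ,  0.        ,  0.        ,  1.        ]])}
top {'intrinsics': array([[452.01202645,   0.        , 279.11022526],
       [  0.        , 452.01202645, 209.23556671],
       [  0.        ,   0.        ,   1.        ]]), 'world_to_cam': array([[ 4.54772031e-03, -9.99989650e-01,  1.31315655e-04,
         3.22237352e-02],
       [ 9.89259966e-01,  4.51810921e-03,  1.46096911e-01,
        -6.02081056e-01],
       [-1.46095992e-01, -5.34502568e-04,  9.89270274e-01,
        -1.44969201e+00],
       [ 0.00000000e+00,  0.00000000e+00,  0.00000000e+00,
         1.00000000e+00]])}
{'clock': 0.1, 'q': array([ 1.35382392,  0.68990282, -0.19449424,  1.56617632,  0.15727483,
        0.90254961, -0.21509598]), 'qd': array([-1.27640494e-03, -1.49969920e-03, -1.91442922e-04, -1.15437758e-03,
       -3.84613152e-03,  5.81588256e-05, -1.07697102e-03]), 'joint_torque': array([-3.92581103e-03, -5.28491664e+01, -1.27162054e+00, -1.53835344e+01,
       -5.25148446e-02,  1.85870580e-03,  5.19173841e-05]), 'tool_pos': array([ 0.15491366, -0.60495037,  0.25200487]), 'eef_rot': array([ 9.92146796e-01,  1.25076198e-01, -1.63096349e-04, -8.08647672e-04]), 'contact_force': array([-0.01941599, -0.95360969, -0.03336474]), 'moment': array([0.01088682, 0.01238   , 0.0013571 ]), 'opening': 1.0036228128567077}
0.014
```

View pics/scene0.png

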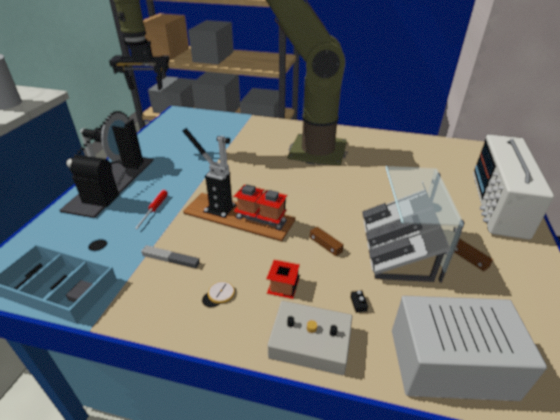

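View pics/top0.png

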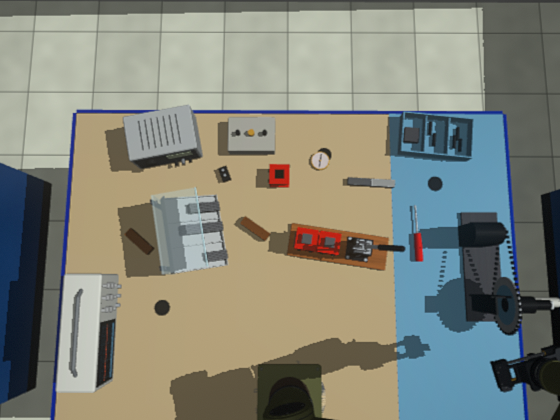

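```bash
cat > h.py <<'E'
import numpy as np, cv2
from scipy.spatial.transform import Rotation as R
from plant import r, viewer
P={n:viewer.camera_params(n) for n in("scene","top")}
def proj(n,p):
    p=np.atleast_2d(p); K=P[n]["intrinsics"];T=P[n]["world_to_cam"]
    c=p@T[:3,:3].T+T[:3,3]; c=c*[1,-1,-1]; u=c@K.T
    return u[:,:2]/u[:,2:]
def ray(n,uv,z):
    K=P[n]["intrinsics"];T=P[n]["world_to_cam"]
    d=np.linalg.inv(K)@[uv[0],uv[1],1.]*[1,-1,-1]
    o=-T[:3,:3].T@T[:3,3]; d=T[:3,:3].T@d
    return o+d*(z-o[2])/d[2]
E
python3 - <<'E'
from h import *
out={}
for n in("scene","top"):
    im=viewer.snapshot(n)
    for k in ["yoke","bar_short","bar_long","rack","stand","clamp_handle","clamp_pad","canopy"]:
        for d in viewer.outline_of(n,k)[:4]:
            m=d["pixels"]; ys,xs=np.nonzero(m)
            rr=cv2.minAreaRect(np.c_[xs,ys].astype(np.float32)) if len(xs) else None
            print(n,k,round(d["p"],2),d["bbox"],len(xs),[np.round(a,1) for a in rr])
            out[f"{n}_{k}_{d['p']:.2f}"]=m
np.savez("m.npz",**out)
s=cv2.imread("pics/scene0.png");t=cv2.imread("pics/top0.png")
cv2.imwrite("pics/a1.png",cv2.resize(t[180:280,140:240],None,fx=6,fy=6,interpolation=2))
cv2.imwrite("pics/a2.png",cv2.resize(t[210:280,280:410],None,fx=6,fy=6,interpolation=2))
cv2.imwrite("pics/a3.png",cv2.resize(s[160:290,350:480],None,fx=4.5,fy=4.5,interpolation=2))
cv2.imwrite("pics/a4.png",cv2.resize(s[120:240,175:305],None,fx=5,fy=5,interpolation=2))
E
```

```text
scene yoke 0.91 [366.5, 235.3, 45.1, 27.2] 706 [array([389.7, 249.6]), array([17.4, 42.7]), np.float64(71.6)]
scene yoke 0.71 [455.3, 240.0, 41.0, 33.1] 584 [array([472.2, 255. ]), array([39.8, 15.8]), np.float64(31.4)]
scene yoke 0.7 [310.0, 226.7, 36.0, 29.7] 583 [array([326.1, 240.2]), array([39.6, 16.6]), np.float64(36.0)]
scene bar_short 0.57 [363.0, 205.0, 25.9, 19.0] 340 [array([375.8, 213. ]), array([14.3, 24.8]), np.float64(66.0)]
scene bar_long 0.58 [364.8, 221.0, 57.4, 27.0] 752 [array([392.5, 229.8]), array([16.3, 56.2]), np.float64(70.3)]
scene rack 0.94 [366.8, 166.5, 99.0, 116.7] 6162 [array([414.5, 223.6]), array([ 98.9, 113.9]), np.float64(3.0)]
scene stand 0.57 [183.1, 129.6, 114.0, 112.1] 5194 [array([236.1, 183.9]), array([132.7,  86.6]), np.float64(16.2)]
scene stand 0.39 [366.5, 234.3, 46.8, 28.4] 726 [array([390.2, 250.1]), array([18. , 43.3]), np.float64(68.5)]
scene clamp_handle 0.83 [180.2, 127.0, 35.1, 36.9] 330 [array([199.3, 146.2]), array([48.9,  8.8]), np.float64(47.3)]
scene clamp_pad 0.34 [266.7, 259.0, 32.9, 41.4] 1055 [array([282.2, 278.2]), array([
[... 885 characters left out ...]
ay([10. , 20.7]), np.float64(80.5)]
top bar_long 0.7 [203.0, 222.7, 24.3, 13.2] 188 [array([212.8, 227.4]), array([ 9.5, 20.1]), np.float64(81.9)]
top bar_long 0.51 [267.0, 163.5, 25.0, 26.1] 489 [array([278.5, 175.5]), array([23., 21.]), np.float64(90.0)]
top rack 0.7 [147.0, 185.9, 82.7, 88.9] 4650 [array([188.3, 230.1]), array([82.6, 68.1]), np.float64(80.9)]
top stand 0.88 [287.5, 221.1, 117.5, 48.5] 3357 [array([346.2, 247.7]), array([116.4,  33.5]), np.float64(9.5)]
top clamp_handle 0.72 [367.2, 243.6, 35.9, 7.7] 155 [array([384.5, 248.1]), array([37.1,  5.2]), np.float64(2.1)]
top canopy 0.9 [150.1, 189.8, 57.7, 81.6] 3721 [array([178.4, 231.2]), array([81.4, 47.9]), np.float64(81.3)]
```

View pics/a1.png

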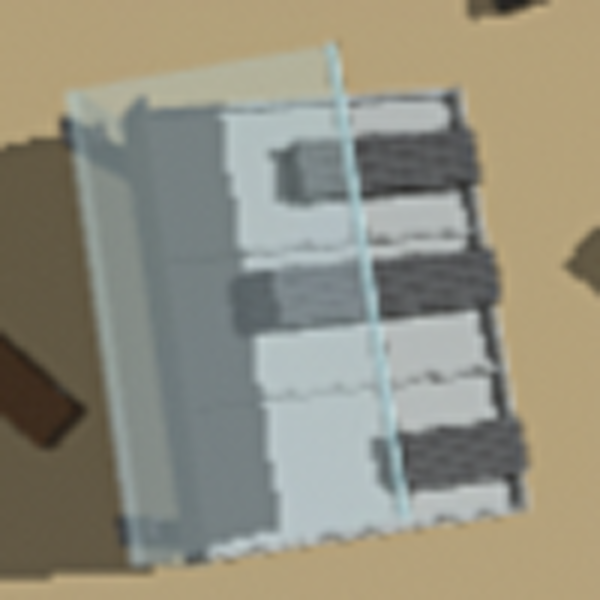

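View pics/a2.png

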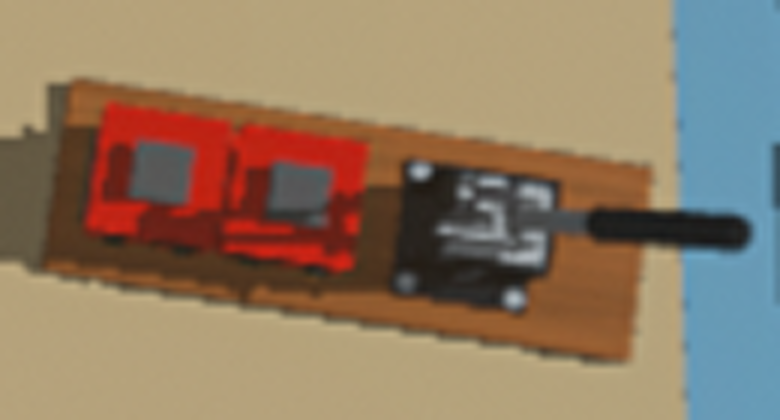

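View pics/a3.png

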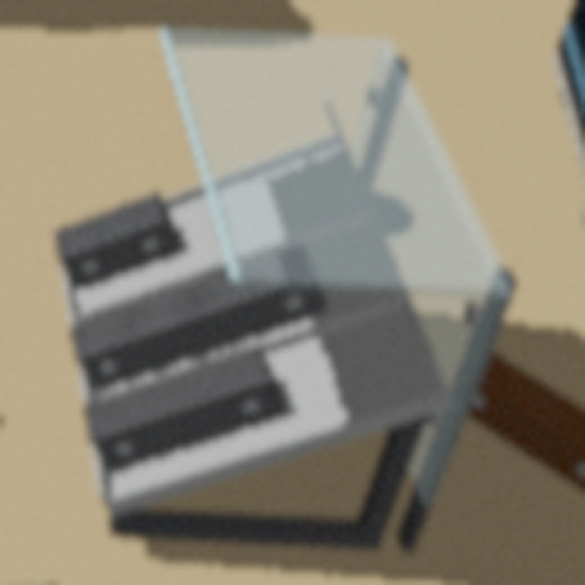

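View pics/a4.png

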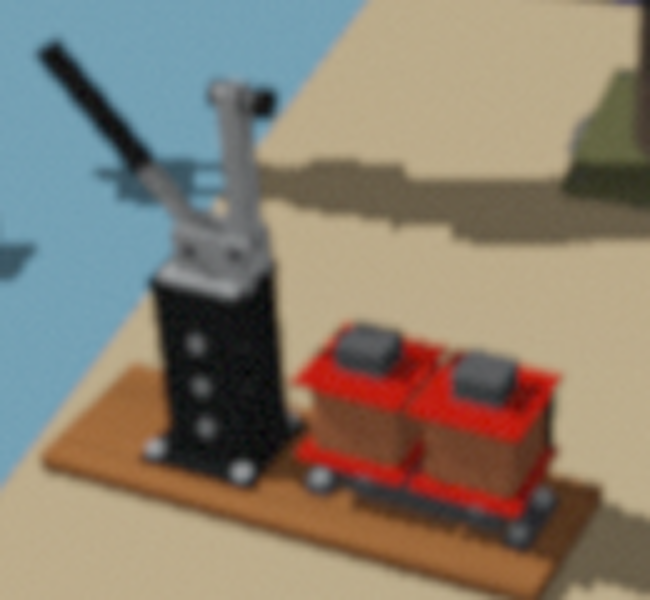

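```bash
cat > fit.py <<'E'
from h import *
from scipy.optimize import least_squares
def rz(a): c,s=np.cos(a),np.sin(a); return np.array([[c,-s,0],[s,c,0],[0,0,1]])
def W(p,pts): return np.asarray(pts)@rz(p[2]).T+[p[0],p[1],0]
def edgefit(imgs,edges,p0,half=4,iters=6,off=None,free=3):
    # edges: dict cam-> list of (A,B) in object frame
    p=np.array(p0,float); off=off or {}
    for it in range(iters):
        h=half if it<3 else max(2,half/2)
        Jd=[];obs=[]
        for n,es in edges.items():
            g=cv2.GaussianBlur(cv2.cvtColor(imgs[n],cv2.COLOR_RGB2LAB).astype(np.float32),(0,0),.7)
            for A,B in es:
                A=np.array(A);B=np.array(B); a,b=proj(n,W(p,[A,B])); L=np.linalg.norm(b-a)
                if L<3: continue
                t=(b-a)/L; nn=np.array([-t[1],t[0]])
                for f in np.linspace(.1,.9,max(4,int(L/1.5))):
                    X=A+f*(B-A); u=proj(n,W(p,[X]))[0]
                    ss=np.arange(-h,h+.01,.25); q=(u+ss[:,None]*nn).astype(np.float32)
                    pr=cv2.remap(g,q[:,0].reshape(1,-1),q[:,1].reshape(1,-1),cv2.INTER_LINEAR)[0]
                    d=np.linalg.norm(np.gradient(pr,axis=0),axis=1)
                    d[0]=d[-1]=0
                    w=d*np.exp(-.5*(ss/h*1.3)**2); k=w.argmax()
                    if d[k]<1: continue
                    lo,hi=max(0,k-4),k+5
                    s=(d[lo:hi]*ss[lo:hi]).sum()/d[lo:hi].sum()
                    obs.append((n,X,nn,u+s*nn))
        def res(q): 
            out=[]
            for n in edges:
                o=[x for x in obs if x[0]==n]
                if not o: continue
                pp=proj(n,W(q,[x[1] for x in o]))
                out+=list(((pp-np.array([x[3] for x in o]))*np.array([x[2] for x in o])).sum(1))
            return np.array(out)
        s=least_squares(res,p,loss="soft_l1",f_scale=.4,x_scale=[.01,.01,.03]); p=s.x
    return p,np.sqrt(np.mean(np.clip(res(p),-2,2)**2)),len(obs)
def quad(x0,x1,y0,y1,z): 
    c=[(x0,y0,z),(x1,y0,z),(x1,y1,z),(x0,y1,z)]; return [(c[i],c[(i+1)%4]) for i in range(4)]
stand_e=quad(-.051,-.021,-.015,.015,.12)+quad(.021,.051,-.015,.015,.12)
fl=[((-.07,s*.034,.103),(-.002,s*.034,.103)) for s in(-1,1)]+[((.002,s*.034,.103),(.07,s*.034,.103)) for s in(-1,1)]
def draw(im,n,p,es,f,x0,y0,x1,y1,name):
    z=cv2.resize(im[y0:y1,x0:x1,::-1],None,fx=f,fy=f,interpolation=cv2.INTER_CUBIC)
    for A,B in es:
        a,b=proj(n,W(p,[A,B])); 
        a=((a-[x0,y0]+.5)*f-.5).round().astype(int);b=((b-[x0,y0]+.5)*f-.5).round().astype(int)
        cv2.line(z,tuple(map(int,a)),tuple(map(int,b)),(0,255,0),1)
    cv2.imwrite(name,z)
E
cat > f1.py <<'E'
from fit import *
imgs={n:cv2.imread(f"pics/{n}0.png")[:,:,::-1].copy() for n in("scene","top")}
# init: pole quad centres in top at a2 px (162,174),(300,190)
c=[ray("top",(280+a/6,210+b/6),.12) for a,b in((162,174),(300,190))]
print(c); m=(c[0]+c[1])/2; d=c[0]-c[1]; p0=[m[0],m[1],np.arctan2(d[1],d[0])]; print(p0,np.linalg.norm(d))
es=stand_e+[e for e in fl]
b=[((-.2,.055,.015),(.09,.055,.015))]
for E in({"top":es},{"scene":es},{"top":es,"scene":es},{"top":es+b},{"top":stand_e,"scene":stand_e}):
    p,rm,k=edgefit(imgs,E,p0,half=3); print(list(E),p,rm,k)
p,_,_=edgefit(imgs,{"top":es,"scene":es},p0,half=3)
draw(imgs["top"],"top",p,es+b,6,280,210,410,280,"pics/b1.png")
draw(imgs["scene"],"scene",p,es+b,5,175,120,305,240,"pics/b2.png")
E
python3 f1.py
```

```text
[array([ 0.49770064, -0.05210566,  0.12      ]), array([ 0.4897426 , -0.12343088,  0.12      ])]
[np.float64(0.4937216192743513), np.float64(-0.0877682695620244), np.float64(1.4596818180560798)] 0.07176779372512349
['top'] [ 0.49452519 -0.08594459  1.4205501 ] 0.17579490681239815 104
['scene'] [ 0.4967367  -0.08850353  1.41268543] 0.34398906253602124 97
['top', 'scene'] [ 0.49508782 -0.08638927  1.41671697] 0.3200055560400069 201
['top'] [ 0.49387279 -0.0858576   1.41050408] 0.3031083271538469 162
['top', 'scene'] [ 0.49492536 -0.08629302  1.41418039] 0.3279909087613015 88
```

View pics/b1.png

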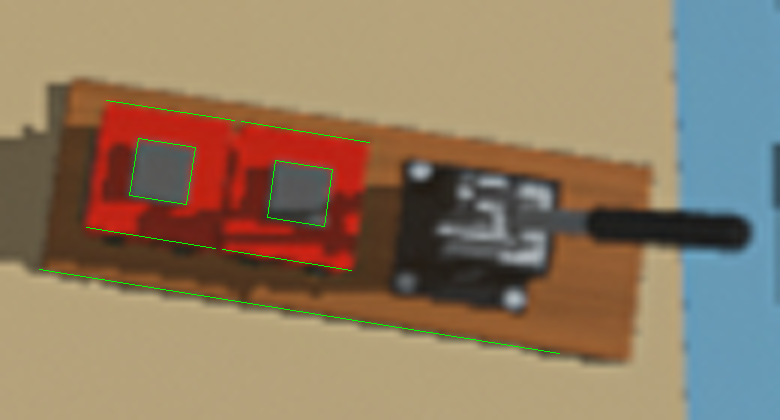

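View pics/b2.png

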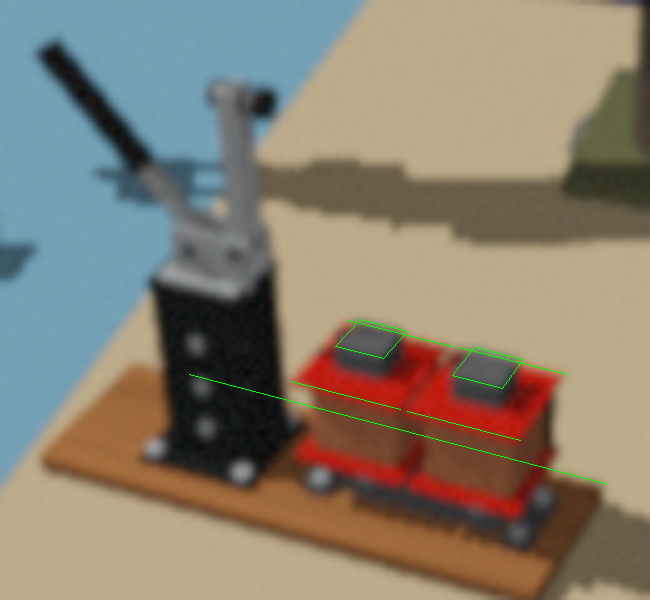

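```bash
cat > f2.py <<'E'
from fit import *
imgs={n:cv2.imread(f"pics/{n}0.png")[:,:,::-1].copy() for n in("scene","top")}
c,s=np.cos(np.pi/6),.5
def S(t,y,n): return (t*c-n*s,y,.035+t*s+n*c)
def bar(L,o=0):
    q=[S(0,o-.015,.03),S(L,o-.015,.03),S(L,o+.015,.03),S(0,o+.015,.03)]
    e=[(q[i],q[(i+1)%4]) for i in range(4)]
    return e
def barv(L): # visible lower/other edges
    return [(S(0,-.015,.014),S(0,-.015,.03))]
canF=[((.035,-.1185,.2),(.035,.1185,.2))]
# init from lip: a1 px (460,90),(525,510)
A=ray("top",(140+460/6,180+90/6),.05);B=ray("top",(140+525/6,180+510/6),.05)
m=(A+B)/2; d=A-B; yaw=np.arctan2(d[1],d[0])+np.pi/2; print(A,B,m,yaw,np.linalg.norm(d))
bars={"yoke":(.102,-.078),"long":(.14,0),"short":(.07,.078)}
P0=np.array([m[0],m[1],yaw])
for k,(L,y) in bars.items():
    o=W(P0,[(0,y,0)])[0]; b0=[o[0],o[1],yaw]
    for E in({"top":bar(L)},{"scene":bar(L)},{"top":bar(L),"scene":bar(L)}):
        p,rm,n=edgefit(imgs,E,b0,half=4); print(k,list(E),p.round(4),round(rm,2),n)
    bars[k]=(L,y,p)
p,rm,n=edgefit(imgs,{"top":canF,"scene":canF},P0,half=4); print("can",p,rm)
al=[]
for n,z in(("top",(6,140,180,240,280)),("scene",(4.5,350,160,480,290))):
    im=imgs[n][:,:,::-1]; f,x0,y0,x1,y1=z
    Z=cv2.resize(im[y0:y1,x0:x1],None,fx=f,fy=f,interpolation=cv2.INTER_CUBIC)
    for k,(L,y,pp) in bars.items():
        for A,B in bar(L)+barv(L):
            a,b=(((proj(n,W(pp,[A,B]))-[x0,y0]+.5)*f-.5).round().astype(int)).tolist(); cv2.line(Z,a,b,(0,255,0),1)
    for A,B in canF:
        a,b=(((proj(n,W(p,[A,B]))-[x0,y0]+.5)*f-.5).round().astype(int)).tolist(); cv2.line(Z,a,b,(0,0,255),1)
    cv2.imwrite(f"pics/c_{n}.png",Z)
E
python3 f2.py
```

```text
[0.64772354 0.2417047  0.05      ] [0.41806447 0.20099617 0.05      ] [0.53289401 0.22135043 0.05      ] 1.746230454122439 0.23323908685500422
yoke ['top'] [0.6063 0.2453 1.7413] 0.56 50
yoke ['scene'] [0.6103 0.2445 1.8539] 0.73 65
yoke ['top', 'scene'] [0.6087 0.2448 1.8204] 0.68 115
long ['top'] [0.5406 0.2383 1.7474] 0.6 66
long ['scene'] [0.511  0.2199 1.4121] 0.83 75
long ['top', 'scene'] [0.5269 0.2052 1.5311] 0.93 112
short ['top'] [0.4501 0.2168 1.7406] 0.31 38
short ['scene'] [0.4525 0.2164 1.7509] 0.13 41
short ['top', 'scene'] [0.4507 0.217  1.7438] 0.27 79
can [-7.50325424e-01 -1.58012838e-03  1.75091285e+00] nan
  return _methods._mean(a, axis=axis, dtype=dtype,
  ret = ret.dtype.type(ret / rcount)
```

```bash
cat >> f2.py <<'E'
print("---fixed yaw, joint lip line")
# joint fit: rack x,y,yaw + offsets for each bar by scanning
def joint(off): return [e for (L,o) in ((.102,off[0]),(.14,off[1]),(.07,off[2])) for e in bar(L,o)]
yaw=1.745
o=[]
sh=np.array([.4507,.217]);
R2=rz(yaw)[:2,:2]; org=sh-R2@np.array([0,.078])
yk=R2.T@(np.array([.607,.245])-org); lg=R2.T@(np.array([.5406,.2345])-org); print(yk,lg)
best=None
for E in (["top"],["scene"],["top","scene"]):
    off=[yk[1],lg[1],.078]
    for it in range(3):
        p,rm,n=edgefit(imgs,{k:joint(off) for k in E},[org[0],org[1],yaw],half=2.5)
        no=[]
        for i,L in enumerate((.102,.14,.07)):
            es=bar(L,off[i]); q,_,_=edgefit(imgs,{k:[es[0],es[2]] for k in E},p,half=2.5)
            no.append(off[i]+(rz(p[2]).T@np.array([q[0]-p[0],q[1]-p[1],0]))[1])
        off=no
    print(E,p.round(4),round(rm,2),n,np.round(off,4), W(p,[(0,off[0],0)])[0].round(4))
ey=joint(off)+canF
draw(imgs["top"],"top",p,ey,6,140,180,240,280,"pics/c1.png")
draw(imgs["scene"],"scene",p,ey,4.5,350,160,480,290,"pics/c2.png")
E
python3 f2.py 2>/dev/null| sed -n '/---/,$p'
```

```text
---fixed yaw, joint lip line
[ 0.00048569 -0.08078745] [ 0.00165332 -0.01357252]
['top'] [0.5275 0.2305 1.745 ] nan 0 [ 10.3238  32.5728 -38.5914] [-9.6401 -1.5589  0.    ]
['scene'] [0.5241 0.2362 1.7256] 0.63 106 [-1.498   0.2546 -0.2263] [2.0042 0.4672 0.    ]
['top', 'scene'] [0.5264 0.2305 1.7506] 0.61 342 [-0.084  -0.0162  0.0775] [0.6091 0.2455 0.    ]
```

View pics/c1.png

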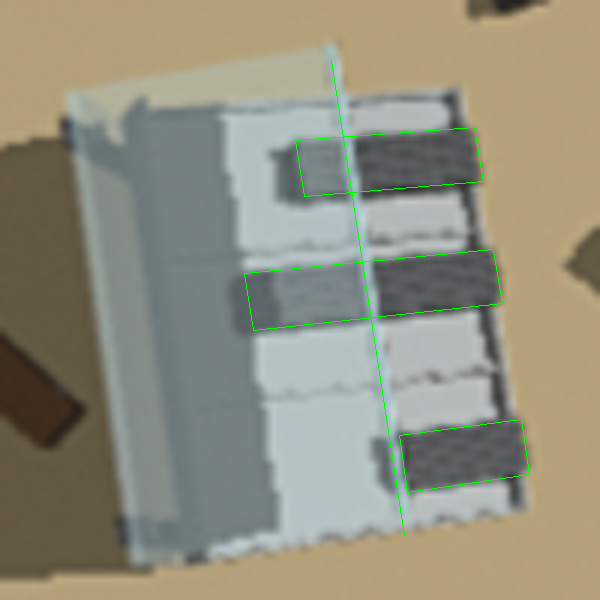

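View pics/c2.png

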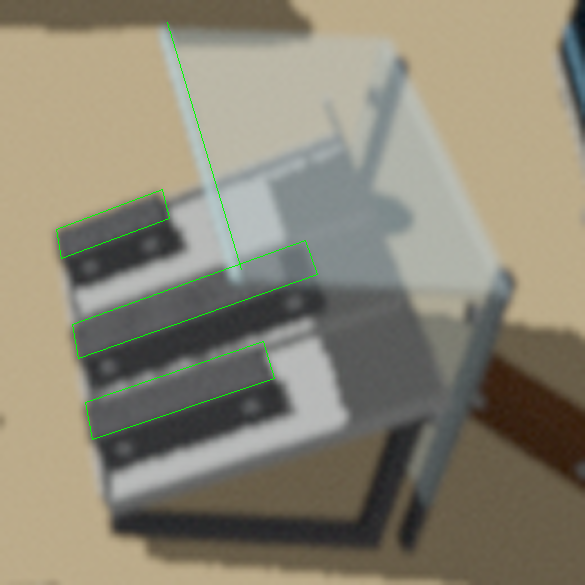

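```bash
python3 -m inch '[[0.4,[0,0,-20],0],[0.4,[0,0,-20],0],[0.4,[0,0,-20],0],[0.4,[0,0,-20],0],[0.4,[0,0,-20],0]]'; python3 -c "
from h import *
s=r.get_state();print(s['q'].round(3),s['tool_pos'],R.from_quat(s['eef_rot']).as_matrix().round(3),s['opening'])"
```

```text
clock: 1.5
tool_pos: [0.1563, -0.6081, 0.4608]
eef_rot: [0.992, 0.125, 0.002, 0.008]
contact_force: [-0.1, 0.5, -0.1]
opening: 0.603
[ 1.353  0.529 -0.206  1.22   0.106  1.387 -0.163] [ 0.15629599 -0.6080547   0.46076806] [[ 0.969  0.248  0.005]
 [ 0.248 -0.969 -0.015]
 [ 0.002  0.015 -1.   ]] 0.6029106260330699
```

```bash
python3 -m inch '[[0.4,[0,45,0],0],[0.4,[0,45,0],0],[0.4,[0,45,0],0],[0.4,[0,45,0],0],[0.4,[0,45,0],0],[0.4,[0,45,0],0],[0.4,[0,45,0],0],[0.4,[0,45,0],0],[0.4,[0,45,0],0],[0.4,[0,45,0],0],[0.4,[0,45,0],0],[0.4,[0,45,0],0]]'; python3 -c "
from h import *
s=r.get_state();print(s['q'].round(3),s['tool_pos'],R.from_quat(s['eef_rot']).as_matrix().round(3),s['opening'],np.abs(s['qd']).max())"
```

```text
clock: 2.7
tool_pos: [0.2179, -0.8074, 0.4035]
eef_rot: [0.992, 0.129, 0.002, 0.012]
contact_force: [0.4, -0.4, 0.2]
opening: 0.604
[ 1.284  1.092 -0.504  0.137  0.476  1.904 -0.098] [ 0.21789977 -0.80740297  0.40346332] [[ 0.967  0.256  0.008]
 [ 0.256 -0.966 -0.023]
 [ 0.001  0.025 -1.   ]] 0.6042737513646191 2.234920887429964
```

```bash
python3 -m inch '[[0.4,[0,0,0],0],[0.4,[0,0,0],0],[0.4,[0,0,0],0]]'; python3 -c "
from h import *
s=r.get_state();print(s['q'].round(3),s['tool_pos'],R.from_quat(s['eef_rot']).as_matrix().round(3),s['opening'],np.abs(s['qd']).max())"
```

```text
clock: 3.0
tool_pos: [0.2179, -0.8073, 0.4053]
eef_rot: [0.992, 0.129, 0.002, 0.013]
contact_force: [0.6, 0.8, 0.6]
opening: 0.599
[ 1.284  1.091 -0.516  0.136  0.489  1.905 -0.099] [ 0.21787338 -0.80725309  0.40526323] [[ 0.967  0.256  0.008]
 [ 0.256 -0.966 -0.025]
 [ 0.001  0.027 -1.   ]] 0.5991531242538211 0.016939717708380528
```

```bash
python3 -m inch '[[0.4,[0,0,-40],0],[0.4,[0,0,-40],0],[0.4,[0,0,-40],0],[0.4,[0,0,-40],0],[0.4,[0,0,-40],0],[0.4,[0,0,-40],0],[0.4,[0,0,-40],0],[0.4,[0,0,-40],0]]'; python3 -c "
from h import *
s=r.get_state();print(s['q'].round(3),s['tool_pos'],R.from_quat(s['eef_rot']).as_matrix().round(3),s['opening'],np.abs(s['qd']).max())"
```

```text
clock: 3.8
tool_pos: [0.1858, -0.7042, 0.6076]
eef_rot: [0.991, 0.125, 0.001, 0.038]
contact_force: [1.3, -0.7, -0.5]
opening: 0.6
[ 1.22   0.852  0.414  0.136 -0.361  2.09  -0.028] [ 0.18575748 -0.70415878  0.60756405] [[ 0.969  0.248  0.01 ]
 [ 0.248 -0.966 -0.074]
 [-0.008  0.075 -0.997]] 0.599920141719176 1.5817012047657553
```

```bash
cat > kin.py <<'E'
import numpy as np
from scipy.spatial.transform import Rotation as R
from scipy.optimize import least_squares
D=[([1.35382392,0.68990282,-0.19449424,1.56617632,0.15727483,0.90254961,-0.21509598],[0.15491366,-0.60495037,0.25200487]),
([1.353,0.529,-0.206,1.22,0.106,1.387,-0.163],[0.15629599,-0.6080547,0.46076806]),
([1.284,1.092,-0.504,0.137,0.476,1.904,-0.098],[0.21789977,-0.80740297,0.40346332]),
([1.284,1.091,-0.516,0.136,0.489,1.905,-0.099],[0.21787338,-0.80725309,0.40526323]),
([1.22,0.852,0.414,0.136,-0.361,2.09,-0.028],[0.18575748,-0.70415878,0.60756405])]
RM=[[[0.969,.248,0],[.248,-.969,0],[0,0,-1]],None,[[0.967,.256,.008],[.256,-.966,-.023],[.001,.025,-1]],None,[[0.969,.248,.01],[.248,-.966,-.074],[-.008,.075,-.997]]]
import itertools
def fk(q,prm,sg):
    h,L1,a1,L2,a2,L3,a3=prm
    s=np.array(sg)*q
    T=R.from_euler('z',s[0]); p=np.array([0,0,h]); 
    T=T*R.from_euler('y',s[1]); p=p+T.apply([a1,0,L1]); T=T*R.from_euler('z',s[2])
    T=T*R.from_euler('y',s[3]); p=p+T.apply([a2,0,L2]); T=T*R.from_euler('z',s[4])
    T=T*R.from_euler('y',s[5]); p=p+T.apply([a3,0,L3]); T=T*R.from_euler('z',s[6])
    return p,T
if __name__=="__main__":
    for s1,s3,s5,s7 in itertools.product((1,-1),repeat=4):
        sg=[s1,1,s3,1,s5,1,s7]
        f=lambda x:np.concatenate([fk(np.array(q),x,sg)[0]-p for q,p in D])
        s=least_squares(f,[.3,.4,0,.4,0,.2,0])
        e=[fk(np.array(q),s.x,sg)[1].as_matrix()for q,p in D]
        print(sg,np.abs(s.fun).max().round(4),s.x.round(4)) if np.abs(s.fun).max()<.02 else 0
        if np.abs(s.fun).max()<.02: print(e[0].round(3),e[4].round(3))
E
python3 kin.py
cat > kin2.py <<'E'
from kin import *
def ori(q,sg,c):
    s=np.array(sg)*q+c
    return R.from_euler('z',s[0])*R.from_euler('y',s[1])*R.from_euler('z',s[2])*R.from_euler('y',s[3])*R.from_euler('z',s[4])*R.from_euler('y',s[5])*R.from_euler('z',s[6])
for sg in itertools.product((1,-1),repeat=7):
  for c1,c3,c5,c7 in itertools.product((0,np.pi/2,np.pi,-np.pi/2),repeat=4):
    e=max(np.abs(ori(np.array(D[i][0]),sg,[c1,0,c3,0,c5,0,c7]).as_matrix()-np.array(RM[i])).max() for i in(0,2,4))
    if e<.03: print(sg,np.round([c1,c3,c5,c7],2),e.round(4))
E
python3 kin2.py|sort -u|head -60
```

```text
(-1, -1, -1, -1, -1, -1, -1) [ 3.14  0.    0.   -1.57] 0.0016
(-1, -1, -1, -1, -1, 1, -1) [3.14 0.   3.14 1.57] 0.0016
(-1, -1, -1, 1, -1, -1, -1) [ 3.14  3.14  3.14 -1.57] 0.0016
(-1, -1, -1, 1, -1, 1, -1) [3.14 3.14 0.   1.57] 0.0016
(-1, 1, -1, -1, -1, -1, -1) [ 0.    3.14  0.   -1.57] 0.0016
(-1, 1, -1, -1, -1, 1, -1) [0.   3.14 3.14 1.57] 0.0016
(-1, 1, -1, 1, -1, -1, -1) [ 0.    0.    3.14 -1.57] 0.0016
(-1, 1, -1, 1, -1, 1, -1) [0.   0.   0.   1.57] 0.0016
```

```bash
cat > kin3.py <<'E'
from kin import *
sg=np.array([-1,1,-1,1,-1,1,-1])
def fkm(q,x):
    h,L1,L2,L3,a1,a2,a3,bx=x
    s=sg*np.asarray(q)
    T=R.from_euler('z',s[0]); p=np.array([0,0,h])+T.apply([bx,0,0]); 
    T=T*R.from_euler('y',s[1])*R.from_euler('z',s[2]); p=p+T.apply([a1,0,L1])
    T=T*R.from_euler('y',s[3])*R.from_euler('z',s[4]); p=p+T.apply([a2,0,L2]); 
    T=T*R.from_euler('y',s[5])*R.from_euler('z',s[6]+np.pi/2); p=p+T.apply([0,0,L3])
    return p,T
if __name__=="__main__":
    for act in ([0,1,2,3],[0,1,2,3,7],[0,1,2,3,4,5],[0,1,2,3,4,5,7]):
        def f(v):
            x=np.zeros(8);x[act]=v
            return np.concatenate([fkm(q,x)[0]-p for q,p in D])
        s=least_squares(f,np.array([.3,.4,.4,.2,0,0,0,0])[act]); print(act,s.x.round(4),np.abs(s.fun).max(),s.fun.round(4))
E
python3 kin3.py
```

```text
[0, 1, 2, 3] [0.3771 0.5785 0.3332 0.3552] 0.04513200396786962 [ 0.0416  0.0126  0.0092  0.0408  0.0169  0.0049  0.0393  0.0142  0.0018
  0.0392  0.014   0.0014  0.0451  0.0039 -0.0174]
[0, 1, 2, 3, 7] [0.3974 0.5586 0.3254 0.3619 0.0221] 0.045837669298255446 [ 0.0408  0.0088  0.0123  0.0404  0.0121  0.0026  0.0381  0.0167  0.0035
  0.038   0.0164  0.003   0.0458  0.0029 -0.0213]
[0, 1, 2, 3, 4, 5] [ 0.8789  0.6016  0.3367  0.9502 -0.0529 -0.0471] 0.06014089954276225 [ 0.0402  0.0075  0.0016  0.0309  0.0277  0.0037  0.0147  0.0064  0.0059
  0.0137  0.0048  0.0051  0.0601  0.0035 -0.0163]
[0, 1, 2, 3, 4, 5, 7] [ 0.7389  0.5682  0.3263  0.7738 -0.0529 -0.0316  0.0379] 0.0625570591990686 [ 0.0359  0.0068  0.0066  0.0293  0.0215 -0.0023  0.0142  0.0066  0.0087
  0.0132  0.0054  0.0079  0.0626  0.0044 -0.021 ]
```

```bash
cat > kin3.py <<'E'
from kin import *
sg=np.array([-1,1,-1,1,-1,1,-1])
def fkm(q,x):
    h,L1,L2,L3,bx,y1,y2,y3,y4=x
    s=sg*np.asarray(q)
    T=R.from_euler('z',s[0]); p=np.array([0,0,h])+T.apply([bx,y1,0]); 
    T=T*R.from_euler('y',s[1])*R.from_euler('z',s[2]); p=p+T.apply([0,y2,L1])
    T=T*R.from_euler('y',s[3])*R.from_euler('z',s[4]); p=p+T.apply([0,y3,L2]); 
    T=T*R.from_euler('y',s[5]); p=p+T.apply([0,y4,L3])
    T=T*R.from_euler('z',s[6]+np.pi/2)
    return p,T
def fit(D,act,x0):
    def f(v):
            x=np.zeros(9);x[act]=v
            return np.concatenate([fkm(q,x)[0]-p for q,p in D])
    return least_squares(f,x0)
if __name__=="__main__":
    for act in ([0,1,2,3,5],[0,1,2,3,4,5],[0,1,2,3,5,6],[0,1,2,3,5,6,7],[0,1,2,3,4,5,6,7],[0,1,2,3,4,5,6,7,8]):
        s=fit(D,act,np.array([.3,.4,.4,.2,0,0,0,0,0])[act]); print(act,s.x.round(4),np.abs(s.fun).max(),s.fun.round(4))
E
python3 kin3.py
```

```text
[0, 1, 2, 3, 5] [ 0.1375  0.5739  0.3463  0.1136 -0.0446] 0.011918345540824493 [ 0.0021 -0.0037 -0.0005  0.0006  0.0014  0.0006 -0.0023 -0.0003  0.0061
 -0.0022  0.      0.0057  0.0026 -0.0007 -0.0119]
[0, 1, 2, 3, 4, 5] [ 0.1162  0.5911  0.3533  0.1041 -0.0193 -0.0453] 0.008425311466313867 [ 0.0021 -0.0006 -0.0033  0.0004  0.0054  0.0026 -0.0018 -0.0026  0.0048
 -0.0017 -0.0023  0.0044  0.0014  0.0001 -0.0084]
[0, 1, 2, 3, 5, 6] [ 0.3479  0.5634  0.3448  0.3131 -0.0192 -0.0268] 0.00036784867370143193 [ 0.      0.0001 -0.      0.0002  0.      0.0001 -0.0002  0.0001  0.0003
 -0.0001 -0.0002 -0.0004  0.      0.      0.    ]
[0, 1, 2, 3, 5, 6, 7] [ 3.486e-01  5.634e-01  3.448e-01  3.137e-01 -1.900e-02 -2.680e-02
 -1.000e-04] 0.000369860345912687 [ 0.      0.     -0.      0.0002  0.      0.0001 -0.0002  0.0001  0.0003
 -0.0001 -0.0001 -0.0004  0.      0.      0.    ]
[0, 1, 2, 3, 4, 5, 6, 7] [ 0.3453  0.5629  0.3447  0.3101  0.0007 -0.0202 -0.027   0.0013] 0.0003609615104102071 [-0.      0.      0.      0.0002 -0.     -0.     -0.0002  0.0001  0.0003
 -0.0001 -0.0001 -0.0004  0.0001  0.      0.    ]
[0, 1, 2, 3, 4, 5, 6, 7, 8] [ 0.3453  0.5629  0.3447  0.3101  0.0007 -0.0202 -0.027   0.4507 -0.4494] 0.0003609625525954896 [-0.      0.      0.      0.0002 -0.     -0.     -0.0002  0.0001  0.0003
 -0.0001 -0.0001 -0.0004  0.0001  0.      0.    ]
```

```bash
cat > ik.py <<'E'
from kin3 import *
X=np.array([.3479,.5634,.3448,.3131,0,-.0192,-.0268,0,0])
LO=np.array([-3.01,-.46,-1.47,.13,-1,.04,-2.66]);HI=np.array([3.01,2.08,1.51,2.56,4.14,2.09,2.66])
def ik(p,Rm,n=30,seed=0,m=.03,q0=None):
    rng=np.random.default_rng(seed); best=None;sols=[]
    for i in range(n):
        g=q0 if (q0 is not None and i==0) else rng.uniform(LO+.1,HI-.1)
        f=lambda q:np.concatenate([(fkm(q,X)[0]-p)*5,(fkm(q,X)[1]*Rm.inv()).as_rotvec()])
        s=least_squares(f,np.clip(g,LO+m+1e-3,HI-m-1e-3),bounds=(LO+m,HI-m),max_nfev=80)
        sols.append((np.linalg.norm(s.fun),s.x))
    return sorted(sols,key=lambda t:t[0])
rp=np.array([.5264,.2305]);ry=1.7506
def rackpt(x,y,z): 
    c,s=np.cos(ry),np.sin(ry); return np.array([rp[0]+c*x-s*y,rp[1]+s*x+c*y,z])
rx=np.array([np.cos(ry),np.sin(ry),0]);ryv=np.array([-np.sin(ry),np.cos(ry),0])
def toolR(lean,sgn=1):
    z=rx*np.sin(lean)-np.array([0,0,1])*np.cos(lean); y=sgn*ryv; x=np.cross(y,z)
    return R.from_matrix(np.c_[x,y,z])
if __name__=="__main__":
    c,s=np.cos(np.pi/6),.5
    t,n=.051,.02
    p=rackpt(t*c-n*s,-.084,.035+t*s+n*c); print(p)
    for lean in(0,30,45):
        for sg in(1,-1):
            r_=ik(p,toolR(np.radians(lean),sg)); print(lean,sg,r_[0][0].round(4),r_[0][1].round(2),sum(a<1e-3 for a,_ in r_))
E
python3 ik.py
```

```text
[0.60293546 0.27913874 0.07782051]
0 1 0.0 [-0.13  1.06 -0.75  1.53  0.87  0.9   2.13] 11
0 -1 0.0 [-0.23  1.01 -0.53  1.54  0.65  0.78 -0.86] 10
30 1 0.0 [ 0.18  1.17 -0.92  1.61  0.57  0.59  2.58] 9
30 -1 0.0 [ 0.    1.05 -0.51  1.62 -0.18  0.5   0.07] 15
45 1 0.0 [ 0.4   1.44 -1.29  1.59  0.79  0.71  2.54] 12
45 -1 0.0 [ 0.38  1.4  -1.22  1.59  0.69  0.66 -0.52] 10
```

```bash
cat > s1.py <<'E'
from ik import *
q0=np.array([1.284,1.091,-.516,.136,.489,1.905,-.099]);p0,R0=fkm(q0,X)
for tz in(.2,.3,.4):
  for w in(.05,.1,.2,.3,.5,1,2):
    pt=p0+R0.apply([0,0,-tz])
    f=lambda q:np.concatenate([(fkm(q,X)[0]-pt),w*(fkm(q,X)[1]*R0.inv()).as_rotvec()])
    s=least_squares(f,q0,bounds=(LO+.005*0,HI)); p,T=fkm(s.x,X)
    print(tz,w,s.x.round(2),p.round(3),(T.as_matrix()[:,2]).round(3))
print(p0)
E
python3 s1.py
```

```text
0.2 0.05 [ 1.21  0.92  1.03  0.13 -0.97  1.81  0.02] [ 0.216 -0.8    0.603] [ 0.089 -0.327 -0.941]
0.2 0.1 [ 1.21  0.92  1.03  0.13 -0.97  1.83  0.03] [ 0.214 -0.795  0.599] [ 0.083 -0.305 -0.949]
0.2 0.2 [ 1.21  0.93  1.03  0.13 -0.96  1.89  0.03] [ 0.21  -0.778  0.586] [ 0.065 -0.239 -0.969]
0.2 0.3 [ 1.21  0.94  1.03  0.13 -0.96  1.95  0.03] [ 0.206 -0.763  0.575] [ 0.048 -0.176 -0.983]
0.2 0.5 [ 1.21  0.95  1.03  0.13 -0.96  2.02  0.03] [ 0.201 -0.746  0.563] [ 0.028 -0.101 -0.995]
0.2 1 [ 1.21  0.96  1.03  0.13 -0.96  2.06  0.03] [ 0.198 -0.734  0.555] [ 0.013 -0.048 -0.999]
0.2 2 [ 1.21  0.96  1.02  0.13 -0.95  2.08  0.03] [ 0.197 -0.73   0.553] [ 0.009 -0.031 -0.999]
0.3 0.05 [ 1.2   0.81  1.03  0.13 -0.96  1.71  0.02] [ 0.215 -0.797  0.702] [ 0.136 -0.502 -0.854]
0.3 0.1 [ 1.2   0.82  1.03  0.13 -0.95  1.74  0.02] [ 0.213 -0.789  0.694] [ 0.127 -0.471 -0.873]
0.3 0.2 [ 1.2   0.83  1.03  0.13 -0.96  1.85  0.02] [ 0.206 -0.764  0.671] [ 0.1   -0.372 -0.923]
0.3 0.3 [ 1.2   0.84  1.03  0.13 -0.95  1.94  0.03] [ 0.2  -0.74  0.65] [ 0.073 -0.271 -0.96 ]
0.3 0.5 [ 1.2   0.86  1.03 
[... 283 characters left out ...]
2  1.03  0.13 -0.94  1.58  0.02] [ 0.214 -0.793  0.8  ] [ 0.181 -0.67  -0.72 ]
0.4 0.1 [ 1.19  0.73  1.03  0.13 -0.94  1.63  0.02] [ 0.211 -0.783  0.788] [ 0.171 -0.633 -0.755]
0.4 0.2 [ 1.19  0.74  1.03  0.13 -0.94  1.77  0.02] [ 0.203 -0.751  0.753] [ 0.138 -0.511 -0.849]
0.4 0.3 [ 1.19  0.75  1.03  0.13 -0.94  1.92  0.02] [ 0.194 -0.72   0.72 ] [ 0.102 -0.375 -0.921]
0.4 0.5 [ 1.2   0.78  1.03  0.13 -0.94  2.08  0.03] [ 0.184 -0.681  0.684] [ 0.053 -0.196 -0.979]
0.4 1 [ 1.2   0.75  0.39  0.23 -0.32  2.09 -0.01] [ 0.179 -0.665  0.653] [ 0.024 -0.086 -0.996]
0.4 2 [ 1.19  0.74  0.34  0.28 -0.27  2.09 -0.01] [ 0.177 -0.657  0.642] [ 0.012 -0.042 -0.999]
[ 0.21775329 -0.80733263  0.40486214]
```

```bash
python3 -m inch '[[0.4,[38,-22,4],0],[0.4,[38,-22,4],0],[0.4,[38,-22,4],0],[0.4,[38,-22,4],0],[0.4,[38,-22,4],0],[0.4,[38,-22,4],0],[0.4,[38,-22,4],0],[0.4,[38,-22,4],0],[0.4,[38,-22,4],0],[0.4,[58,-58,1],0],[0.4,[58,-58,1],0],[0.4,[58,-58,1],0],[0.4,[58,-58,1],0],[0.4,[58,-58,1],0],[0.4,[58,-58,1],0],[0.4,[58,-58,1],0],[0.4,[58,-58,1],0]]'
cat > st.py <<'E'
from h import *
s=r.get_state();M=R.from_quat(s['eef_rot']).as_matrix();print(s['q'].round(3),s['tool_pos'].round(4));print(M.round(3).tolist(),s['opening'],np.abs(s['qd']).max().round(3))
E
python3 st.py
```

```text
clock: 5.5
tool_pos: [0.5976, -0.0137, 0.553]
eef_rot: [0.991, 0.131, 0.004, 0.036]
contact_force: [1.0, 0.5, -0.5]
opening: 0.596
[-0.34   0.482  0.499  1.105 -0.156  1.581 -1.204] [ 0.5976 -0.0137  0.553 ]
[[0.965, 0.26, 0.017], [0.261, -0.963, -0.069], [-0.001, 0.071, -0.997]] 0.5963885479613067 0.799
```

```bash
python3 -m inch '[[0.4,[-12,-51,-4],-40],[0.4,[-12,-51,-4],-40],[0.4,[-12,-51,-4],-40],[0.4,[-12,-51,-4],-40],[0.4,[-12,-51,-4],-40],[0.4,[-12,-51,-4],-40],[0.4,[-12,-51,-4],-40],[0.4,[-12,-51,-4],-40],[0.4,[-12,-51,-4],-40],[0.4,[-12,-51,-4],-40],[0.4,[-53,-69,-5],-85],[0.4,[-53,-69,-5],-85],[0.4,[-53,-69,-5],-85],[0.4,[-53,-69,-5],-85],[0.4,[-53,-69,-5],-85],[0.4,[-53,-69,-5],-85],[0.4,[-53,-69,-5],-85],[0.4,[-53,-69,-5],-85],[0.4,[-53,-69,-5],-85],[0.4,[-53,-69,-5],-85]]';python3 st.py
```

```text
clock: 7.5
tool_pos: [-0.0993, 0.5155, 0.5532]
eef_rot: [0.638, 0.769, -0.022, 0.028]
contact_force: [0.1, -0.5, 0.2]
opening: 0.601
[-1.78   0.366 -0.111  1.229  0.032  1.621 -1.698] [-0.0993  0.5155  0.5532]
[[-0.185, 0.983, 0.015], [0.98, 0.185, -0.07], [-0.072, 0.002, -0.997]] 0.6006395204347502 0.192
```

```bash
cat > s2.py <<'E'
from ik import *
q=np.array([-1.78,.366,-.111,1.229,.032,1.621,-1.698])
def push(q,d,w=1):
    p0,R0=fkm(q,X); pt=p0+R0.apply(d)
    f=lambda q:np.concatenate([(fkm(q,X)[0]-pt),w*(fkm(q,X)[1]*R0.inv()).as_rotvec()])
    return least_squares(f,np.clip(q,LO+.006,HI-.001),bounds=(LO+.005,HI)).x
for d in([.6,0,0],[.6,0,-.3],[.6,0,-.6],[.3,0,-.6],[0,0,-.6],[-.3,0,-.6]):
    a=q.copy(); out=[]
    for k in range(5):
        a=push(a,np.array(d)); p,T=fkm(a,X); z=T.as_matrix()[:,2]; out.append(round(np.degrees(np.arcsin(z@rx)),1))
    print(d,out,a.round(2),p.round(2),z.round(2))
E
python3 s2.py
```

```text
[0.6, 0, 0] [np.float64(0.9), np.float64(10.3), np.float64(20.0), np.float64(29.5), np.float64(38.7)] [-1.84  1.21  1.01  0.14 -0.99  1.18 -1.54] [-0.19  1.03  0.42] [-0.12  0.61 -0.78]
[0.6, 0, -0.3] [np.float64(2.9), np.float64(13.3), np.float64(24.0), np.float64(34.7), np.float64(45.3)] [-1.89  0.67  1.05  0.14 -0.95  1.6  -1.54] [-0.15  0.78  0.84] [-0.13  0.7  -0.7 ]
[0.6, 0, -0.6] [np.float64(6.9), np.float64(19.2), np.float64(31.7), np.float64(44.3), np.float64(56.9)] [-2.2   0.17  1.05  0.14 -0.61  1.88 -1.57] [-0.08  0.42  1.07] [-0.16  0.82 -0.55]
[0.3, 0, -0.6] [np.float64(5.0), np.float64(15.9), np.float64(26.6), np.float64(37.1), np.float64(47.8)] [-3.    0.05  1.51  0.21 -0.27  2.09 -1.56] [-0.05  0.32  1.04] [-0.14  0.73 -0.67]
[0, 0, -0.6] [np.float64(3.4), np.float64(13.3), np.float64(23.3), np.float64(33.2), np.float64(43.2)] [-1.57 -0.43 -0.08  0.73 -0.12  2.09 -1.57] [-0.01  0.08  0.96] [-0.13  0.67 -0.73]
[-0.3, 0, -0.6] [np.float64(2.6), np.float64(6.9), np.float64(9.8), np.float64(10.7), np.float64(10.3)] [-2.22 -0.45 -0.45  0.74 -0.46  2.09 -2.65] [-0.14 -0.14  0.94] [-0.62  0.07 -0.78]
```

```bash
python3 -m inch '[[0.4,[60,0,-30],0],[0.4,[60,0,-30],0],[0.4,[60,0,-30],0],[0.4,[60,0,-30],0],[0.4,[60,0,-30],0],[0.4,[60,0,-30],0],[0.4,[60,0,-30],0],[0.4,[60,0,-30],0],[0.4,[60,0,-30],0],[0.4,[60,0,-30],0]]';python3 st.py;python3 -m inch '[[0.4,[60,0,-30],0],[0.4,[60,0,-30],0],[0.4,[60,0,-30],0]]';python3 st.py
```

```text
clock: 8.5
tool_pos: [-0.1281, 0.7237, 0.5542]
eef_rot: [0.64, 0.768, -0.011, 0.007]
contact_force: [1.0, -0.4, -0.1]
opening: 0.599
[-1.835  0.906  0.411  0.185 -0.375  2.089 -1.575] [-0.1281  0.7237  0.5542]
[[-0.181, 0.983, -0.004], [0.983, 0.181, -0.026], [-0.025, -0.009, -1.0]] 0.5985694614410872 0.684
clock: 8.8
tool_pos: [-0.1255, 0.7434, 0.5463]
eef_rot: [0.644, 0.765, 0.006, -0.003]
contact_force: [-59.3, -7.3, 3.1]
opening: 0.6
[-1.837  0.972  1.079  0.135 -1.001  2.089 -1.525] [-0.1255  0.7434  0.5463]
[[-0.171, 0.985, 0.003], [0.985, 0.171, 0.012], [0.012, 0.005, -1.0]] 0.5998418762930805 1.846
```

Run:
```python
from h import *
for n in("scene","top"):
    cv2.imwrite(f"pics/d_{n}.png",viewer.snapshot(n)[:,:,::-1])
s=r.get_state();print(s['q'].round(4),s['contact_force'],s['qd'].round(2),s['clock'])
```

```text
[-1.8368  0.9738  1.0851  0.1362 -0.9947  2.089  -1.5264] [-0.09773583  0.49403411  0.16571544] [-0.   -0.02 -0.22 -0.   -0.08  0.01 -0.01] 8.9
```

View pics/d_top.png

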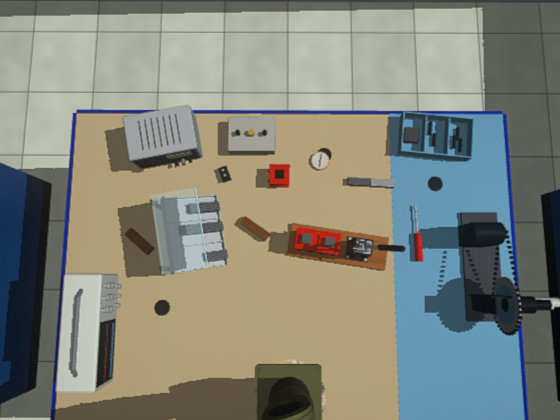

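View pics/d_scene.png

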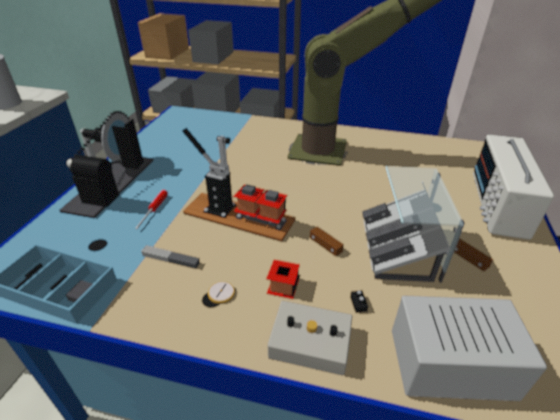

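```bash
python3 -m inch '[[0.4,[-25,0,-10],0],[0.4,[-25,0,-10],0],[0.4,[-25,0,-10],0],[0.4,[-25,0,-10],0],[0.4,[-25,0,-10],0],[0.4,[-25,0,-10],0],[0.4,[-25,0,-10],0],[0.4,[-25,0,-10],0]]';python3 st.py
```

```text
clock: 9.7
tool_pos: [-0.086, 0.495, 0.6434]
eef_rot: [0.642, 0.767, 0.003, -0.005]
contact_force: [-0.1, 0.4, 0.6]
opening: 0.603
[-2.464  0.528  1.428  1.117 -0.559  1.881 -1.074] [-0.086   0.495   0.6434]
[[-0.177, 0.984, -0.003], [0.984, 0.177, 0.011], [0.011, -0.001, -1.0]] 0.6027830433977767 0.07
```

```bash
cat > s3.py <<'E'
from ik import *
q=np.array([-2.464,.528,1.428,1.117,-.559,1.881,-1.074])
def push(q,d,w=1):
    p0,R0=fkm(q,X); pt=p0+R0.apply(d)
    f=lambda x:np.concatenate([(fkm(x,X)[0]-pt),w*(fkm(x,X)[1]*R0.inv()).as_rotvec(),.03*(x-q)])
    return least_squares(f,np.clip(q,LO+.006,HI-.002),bounds=(LO+.005,HI-.001)).x
for d in([.3,0,-.3],[.1,0,-.4],[0,0,-.5],[-.2,0,-.5],[0,0,-.2],[-.1,.0,-.3],[-.4,0,0],[0,0,.5],[-.5,0,.5]):
    a=q.copy(); out=[]
    for k in range(4):
        a=push(a,np.array(d)); p,T=fkm(a,X); z=T.as_matrix()[:,2]; out.append(round(float(np.degrees(np.arcsin(z@rx))),1)); 
        print(d,out[-1],a.round(2),p.round(2),z.round(2))
E
python3 s3.py
```

```text
[0.3, 0, -0.3] 6.0 [-1.92  0.62  0.52  0.36 -0.37  2.09 -1.52] [-0.11  0.62  0.7 ] [-0.02  0.1  -0.99]
[0.3, 0, -0.3] 12.7 [-1.87  0.67  0.48  0.18 -0.39  2.09 -1.57] [-0.12  0.65  0.73] [-0.04  0.22 -0.98]
[0.3, 0, -0.3] 18.6 [-1.87  0.62  0.6   0.14 -0.5   2.08 -1.58] [-0.11  0.64  0.77] [-0.05  0.31 -0.95]
[0.3, 0, -0.3] 24.5 [-1.89  0.55  0.7   0.14 -0.58  2.05 -1.57] [-0.11  0.62  0.82] [-0.07  0.41 -0.91]
[0.1, 0, -0.4] 6.1 [-2.05  0.36  0.51  0.62 -0.21  2.09 -1.52] [-0.09  0.49  0.77] [-0.02  0.11 -0.99]
[0.1, 0, -0.4] 13.1 [-2.06  0.26  0.43  0.58 -0.14  2.09 -1.57] [-0.08  0.46  0.82] [-0.04  0.22 -0.97]
[0.1, 0, -0.4] 20.0 [-2.2   0.16  0.54  0.56 -0.12  2.09 -1.58] [-0.07  0.41  0.88] [-0.06  0.34 -0.94]
[0.1, 0, -0.4] 27.0 [-2.54  0.06  0.8   0.54 -0.05  2.09 -1.6 ] [-0.06  0.36  0.92] [-0.08  0.45 -0.89]
[0, 0, -0.5] 7.3 [-2.23  0.21  0.63  0.75 -0.16  2.09 -1.52] [-0.07  0.42  0.8 ] [-0.02  0.13 -0.99]
[0, 0, -0.5] 15.5 [-2.6   0.05  0.84  0.75 -0.04  2.09 -1.61] [-0.06  0.35  0.85] [-0.05  0.26 -0.96]
[0, 0, -0.5] 23.8 [-1.52 -0.11 -0.26  0.74 -0.03  2.09 -1.63] [-0.0
[... 1905 characters left out ...]
 [-1.85  1.64  0.04  1.49 -0.99  0.05 -0.68] [-0.1   0.55 -0.35] [ 0.01 -0.02 -1.  ]
[0, 0, 0.5] -0.3 [-1.85  2.08  0.04  1.   -0.56  0.08 -1.13] [-0.09  0.51 -0.58] [-0.01 -0.01 -1.  ]
[0, 0, 0.5] -0.4 [-1.83  2.08 -0.01  1.02 -0.27  0.05 -1.38] [-0.09  0.5  -0.58] [-0.02 -0.01 -1.  ]
[-0.5, 0, 0.5] -2.2 [-2.73  0.1   1.51  2.56 -0.18  0.63 -0.9 ] [0.06 0.18 0.31] [-0.02 -0.04 -1.  ]
[-0.5, 0, 0.5] -3.3 [-1.04 -0.45  1.51  2.56  0.79  0.76  0.02] [ 0.11 -0.24  0.28] [-0.01 -0.06 -1.  ]
[-0.5, 0, 0.5] -9.5 [-0.78 -0.45  1.51  2.38  0.8   0.83  0.36] [ 0.08 -0.34  0.32] [ 0.02 -0.16 -0.99]
[-0.5, 0, 0.5] -15.9 [-0.71 -0.45  1.51  2.21  0.82  0.88  0.51] [ 0.08 -0.42  0.36] [ 0.04 -0.27 -0.96]
```

```bash
python3 -m inch '[[0.4,[15,0,-50],0],[0.4,[15,0,-50],0],[0.4,[15,0,-50],0],[0.4,[15,0,-50],0],[0.4,[15,0,-50],0],[0.4,[15,0,-50],0]]';python3 st.py
```

```text
clock: 10.3
tool_pos: [-0.0886, 0.531, 0.7304]
eef_rot: [0.642, 0.766, 0.012, -0.013]
contact_force: [0.1, 0.5, -0.3]
opening: 0.602
[-1.923  0.433  0.276  0.596 -0.133  2.089 -1.566] [-0.0886  0.531   0.7304]
[[-0.174, 0.985, -0.005], [0.984, 0.174, 0.034], [0.034, 0.001, -0.999]] 0.602019429189696 2.02
```

Posture is good; now repeated short pushes.

```bash
python3 -m inch '[[0.4,[15,0,-80],0],[0.4,[15,0,-80],0],[0.4,[15,0,-80],0]]' | head -2;python3 st.py
```

```text
clock: 10.6
tool_pos: [-0.0818, 0.5044, 0.759]
[-1.972  0.372  0.356  0.614 -0.148  2.089 -1.554] [-0.0818  0.5044  0.759 ]
[[-0.167, 0.986, -0.007], [0.983, 0.167, 0.082], [0.082, 0.006, -0.997]] 0.5995939003535474 0.31
```

```bash
python3 -m inch '[[0.4,[15,0,-80],0],[0.4,[15,0,-80],0],[0.4,[15,0,-80],0],[0.4,[15,0,-80],0],[0.4,[15,0,-80],0],[0.4,[15,0,-80],0]]' | head -2;python3 st.py
```

```text
clock: 11.2
tool_pos: [-0.0765, 0.4614, 0.7888]
[-2.032  0.281  0.385  0.661 -0.124  2.089 -1.565] [-0.0765  0.4614  0.7888]
[[-0.169, 0.986, -0.015], [0.978, 0.169, 0.126], [0.126, 0.006, -0.992]] 0.599592954159526 0.103
```

```bash
for i in 1 2; do python3 -m inch '[[0.4,[15,0,-80],0]]' | head -1;python3 st.py; done; python3 -m inch '[[0.4,[15,0,-80],0],[0.4,[15,0,-80],0]]' | head -1;python3 st.py
```

```text
clock: 11.3
[-2.049  0.265  0.402  0.646 -0.124  2.089 -1.567] [-0.0761  0.4558  0.8011]
[[-0.168, 0.986, -0.02], [0.973, 0.169, 0.156], [0.158, 0.007, -0.987]] 0.6003406579024594 0.216
clock: 11.4
[-2.072  0.244  0.428  0.627 -0.125  2.089 -1.567] [-0.0745  0.4478  0.8168]
[[-0.167, 0.986, -0.027], [0.966, 0.169, 0.195], [0.197, 0.007, -0.98]] 0.5995488171338178 0.26
clock: 11.6
[-2.129  0.204  0.485  0.622 -0.123  2.089 -1.569] [-0.0712  0.4296  0.8367]
[[-0.165, 0.986, -0.034], [0.956, 0.168, 0.24], [0.242, 0.007, -0.97]] 0.5983793729878667 0.289
```

```bash
python3 -m inch '[[0.4,[20,0,-80],0]]' | head -1; python3 -m inch '[[0.4,[20,0,-80],0]]' | head -1; python3 -m inch '[[0.4,[20,0,-80],0]]' | head -1; python3 -m inch '[[0.4,[25,0,-80],0]]' | head -1; python3 st.py
```

```text
clock: 11.7
clock: 11.8
clock: 11.9
clock: 12.0
[-2.282  0.143  0.645  0.554 -0.126  2.089 -1.572] [-0.0672  0.4009  0.8864]
[[-0.159, 0.986, -0.056], [0.915, 0.169, 0.366], [0.37, 0.007, -0.929]] 0.5962660318136827 0.441
```

```bash
python3 -m inch '[[0.4,[25,0,-80],0]]' | head -1; python3 -m inch '[[0.4,[25,0,-80],0]]' | head -1; python3 -m inch '[[0.4,[25,0,-80],0]]' | head -1;  python3 st.py
```

```text
clock: 12.1
clock: 12.2
clock: 12.3
[-2.517  0.096  0.876  0.506 -0.12   2.089 -1.576] [-0.0629  0.3746  0.923 ]
[[-0.152, 0.986, -0.072], [0.873, 0.168, 0.457], [0.463, 0.006, -0.887]] 0.6021108797587809 1.049
```

```bash
python3 -m inch '[[0.4,[30,0,-80],0]]' | head -1; python3 -m inch '[[0.4,[0,0,0],0],[0.4,[0,0,0],0]]' | head -1;  python3 st.py
```

```text
clock: 12.4
clock: 12.6
[-2.621  0.084  0.976  0.489 -0.117  2.089 -1.577] [-0.0624  0.367   0.934 ]
[[-0.151, 0.985, -0.078], [0.858, 0.17, 0.484], [0.491, 0.007, -0.871]] 0.6020884990566512 0.04
```

```bash
cat > s4.py <<'E'
from ik import *
from plant import r
c,s=np.cos(np.pi/6),.5
def slope(t,y,n): return rackpt(t*c-n*s,y,.035+t*s+n*c)
st=r.get_state(); q=st['q']; M=R.from_quat(st['eef_rot']); p0=st['tool_pos']
print("fk err",fkm(q,X)[0]-p0)
g=slope(.047,-.084,.0245); pre=g-.15*M.as_matrix()[:,2]
print("grasp",g.round(4),"pre",pre.round(4))
wps=[np.array([.05,.45,.80]),np.array([.35,.32,.55]),np.array([.55,.2,.35]),pre,g]
a=q.copy();pp=p0
for w in wps:
    n=int(np.ceil(np.linalg.norm(w-pp)/.025)); mn=[]
    for k in range(1,n+1):
        t=pp+(w-pp)*k/n
        f=lambda x:np.concatenate([5*(fkm(x,X)[0]-t),5*(fkm(x,X)[1]*M.inv()).as_rotvec(),.02*(x-a)])
        sol=least_squares(f,np.clip(a,LO+.006,HI-.002),bounds=(LO+.005,HI-.001)); a=sol.x
    pp=w; P_,T_=fkm(a,X)
    print(w.round(3),"shift cm",(100*M.inv().apply(w-p0)).round(1),a.round(2),np.linalg.norm(P_-w).round(4))
E
python3 s4.py
```

```text
fk err [-3.25334020e-04  7.79798986e-04  8.01294623e-05]
grasp [0.604  0.2735 0.0797] pre [0.6156 0.2009 0.2104]
[0.05 0.45 0.8 ] shift cm [-1.2 12.4 14.8] [-2.71 -0.1   1.06  1.11  0.04  1.57 -1.45] 0.0
[0.35 0.32 0.55] shift cm [-29.1  39.6  28. ] [-2.49 -0.45  1.4   1.72  0.14  1.1  -0.88] 0.0
[0.55 0.2  0.35] shift cm [-52.3  57.1  38. ] [-2.19 -0.45  1.51  1.97  0.05  0.92 -0.48] 0.1997
[0.616 0.201 0.21 ] shift cm [-60.   63.5  49.7] [-2.17 -0.45  1.51  2.11  0.09  0.76 -0.5 ] 0.3264
[0.604 0.274 0.08 ] shift cm [-60.   63.5  64.7] [-2.29 -0.45  1.51  2.27  0.19  0.56 -0.71] 0.4111
```

```bash
sed -i 's/^wps=.*/wps=eval(open("wps.txt").read())/' s4.py; cat > wps.txt <<'E'
[np.array([-.09,.6,.80]),np.array([-.1,.7,.65]),np.array([.0,.65,.5]),np.array([.35,.5,.45]),np.array([.55,.25,.42]),np.array([.62,.16,.3]),pre,g]
E
python3 s4.py
```

```text
fk err [-3.25334020e-04  7.79798986e-04  8.01294623e-05]
grasp [0.604  0.2735 0.0797] pre [0.6156 0.2009 0.2104]
[-0.09  0.6   0.8 ] shift cm [13.8  1.2 23.2] [-2.22  0.35  0.91  0.74 -0.43  1.65 -1.39] 0.0
[-0.1   0.7   0.65] shift cm [15.2  1.8 41.2] [-2.21  0.47  0.86  1.06 -0.49  1.26 -1.29] 0.0
[0.   0.65 0.5 ] shift cm [ 2.1 10.7 51. ] [-2.12  0.38  0.78  1.62 -0.57  0.81 -0.96] 0.0
[0.35 0.5  0.45] shift cm [-18.6  42.6  45.4] [-1.25  0.42  0.65  1.68 -0.84  1.01 -0.08] 0.0
[0.55 0.25 0.42] shift cm [-44.5  58.   34.4] [-0.6   0.56  0.63  1.54 -0.86  1.33  0.44] 0.0
[0.62 0.16 0.3 ] shift cm [-59.2  63.3  39.9] [-0.37  0.77  0.57  1.52 -0.94  1.28  0.7 ] 0.0
[0.616 0.201 0.21 ] shift cm [-60.   63.5  49.7] [-0.37  0.85  0.43  1.61 -0.99  1.08  0.76] 0.0
[0.604 0.274 0.08 ] shift cm [-60.   63.5  64.7] [-0.31  1.    0.08  1.65 -0.99  0.71  0.75] 0.0
```

```bash
python3 -m inch '[[0.4,[14,1,20],0],[0.4,[14,1,20],0],[0.4,[14,1,20],0],[0.4,[14,1,20],0],[0.4,[14,1,20],0],[0.4,[20,2,38],0],[0.4,[20,2,38],0],[0.4,[20,2,38],0],[0.4,[20,2,38],0],[0.4,[20,2,38],0]]' | head -1;  python3 st.py; cat > wps.txt <<'E'
[np.array([.0,.65,.5]),np.array([.35,.5,.45]),np.array([.55,.25,.42]),np.array([.62,.16,.3]),pre,g]
E
python3 s4.py
```

```text
clock: 13.6
[-2.079  0.559  0.852  0.757 -0.562  1.473 -1.336] [-0.1019  0.7293  0.6906]
[[-0.148, 0.986, -0.076], [0.866, 0.167, 0.471], [0.477, 0.004, -0.879]] 0.6000784781271671 0.08
fk err [-1.63747196e-04  7.16788691e-04  8.10462741e-05]
grasp [0.604  0.2735 0.0797] pre [0.6154 0.2029 0.2116]
[0.   0.65 0.5 ] shift cm [-17.5   8.7  12.2] [-2.13  0.39  0.8   1.6  -0.58  0.84 -0.96] 0.0
[0.35 0.5  0.45] shift cm [-38.   40.6   6.9] [-1.27  0.42  0.67  1.67 -0.83  1.02 -0.1 ] 0.0
[0.55 0.25 0.42] shift cm [-64.1  56.2  -3.8] [-0.62  0.57  0.65  1.53 -0.85  1.33  0.43] 0.0
[0.62 0.16 0.3 ] shift cm [-78.7  61.5   2. ] [-0.39  0.77  0.58  1.52 -0.93  1.28  0.69] 0.0
[0.615 0.203 0.212] shift cm [-79.1  61.8  11.8] [-0.39  0.85  0.45  1.6  -0.99  1.08  0.75] 0.0
[0.604 0.274 0.08 ] shift cm [-79.1  61.8  26.8] [-0.32  1.    0.1   1.65 -0.99  0.71  0.74] 0.0
```

```bash
python3 -m inch '[[0.4,[-18,28,0],0],[0.4,[-18,28,0],0],[0.4,[-18,28,0],0],[0.4,[-18,28,0],0],[0.4,[-18,28,0],0],[0.4,[-18,28,0],0],[0.4,[-18,28,0],0],[0.4,[-46,49,-3],0],[0.4,[-46,49,-3],0],[0.4,[-46,49,-3],0],[0.4,[-46,49,-3],0],[0.4,[-46,49,-3],0],[0.4,[-46,49,-3],0],[0.4,[-46,49,-3],0],[0.4,[-46,49,-3],0]]' | head -1;  python3 st.py; cat > wps.txt <<'E'
[np.array([.60,.16,.42]),np.array([.62,.16,.3]),pre,g]
E
python3 s4.py
```

```text
clock: 15.1
[-0.994  0.443  0.739  1.503 -0.829  1.307  0.069] [0.4583 0.392  0.5031]
[[-0.137, 0.988, -0.07], [0.863, 0.154, 0.482], [0.487, 0.006, -0.874]] 0.5977814083343163 0.07
fk err [0.00020868 0.00067413 0.00022915]
grasp [0.604  0.2735 0.0797] pre [0.6145 0.2013 0.2108]
[0.6  0.16 0.42] shift cm [-26.   10.4  -4.9] [-0.44  0.64  0.68  1.42 -0.87  1.47  0.55] 0.0
[0.62 0.16 0.3 ] shift cm [-32.1  12.3   5.4] [-0.4   0.78  0.63  1.53 -0.97  1.3   0.71] 0.0
[0.614 0.201 0.211] shift cm [-32.8  12.3  15.3] [-0.37  0.85  0.42  1.62 -0.99  1.06  0.74] 0.0
[0.604 0.274 0.08 ] shift cm [-32.8  12.3  30.3] [-0.3   0.99  0.07  1.65 -0.99  0.69  0.74] 0.0
```

```bash
python3 -m inch '[[0.4,[-26,10.4,-4.9],-1],[0.4,[-26,10.4,-4.9],-1],[0.4,[-26,10.4,-4.9],-1],[0.4,[-26,10.4,-4.9],-1],[0.4,[-26,10.4,-4.9],-1],[0.4,[-26,10.4,-4.9],-1],[0.4,[-32,12.3,5.4],-1],[0.4,[-32,12.3,5.4],-1],[0.4,[-32,12.3,5.4],-1]]' | head -1;  python3 st.py; cat > wps.txt <<'E'
[pre,g]
E
python3 s4.py
```

```text
clock: 16.0
[-0.4    0.775  0.582  1.527 -0.951  1.278  0.711] [0.6163 0.1725 0.2977]
[[-0.164, 0.983, -0.083], [0.855, 0.183, 0.486], [0.492, 0.009, -0.87]] 0.5985340979109997 0.306
fk err [0.00025063 0.00049287 0.00018682]
grasp [0.604  0.2735 0.0797] pre [0.6163 0.2007 0.2103]
[0.616 0.201 0.21 ] shift cm [-1.9  0.4  9. ] [-0.37  0.86  0.43  1.6  -0.99  1.09  0.77] 0.0
[0.604 0.274 0.08 ] shift cm [-1.9  0.4 24. ] [-0.31  1.    0.09  1.64 -0.99  0.72  0.77] 0.0
```

```bash
python3 -m inch '[[0.4,[-1.9,0.4,6],0],[0.4,[-1.9,0.4,10],0],[0.4,[-1.9,0.4,14],0],[0.4,[-1.9,0.4,18],0],[0.4,[-1.9,0.4,18],0]]';  python3 st.py;python3 s4.py
python3 - <<'E'
from h import *
for n,b in(("scene",(340,100,500,290)),("top",(140,150,300,290))):
    im=viewer.snapshot(n)[:,:,::-1]; x0,y0,x1,y1=b
    cv2.imwrite(f"pics/e_{n}.png",cv2.resize(im[y0:y1,x0:x1],None,fx=3.1,fy=3.1,interpolation=2))
E
```

```text
clock: 16.5
tool_pos: [0.6069, 0.2477, 0.1328]
eef_rot: [0.615, 0.746, 0.166, -0.196]
contact_force: [-0.5, 0.6, 0.3]
opening: 0.603
[-0.328  0.93   0.201  1.638 -0.986  0.853  0.758] [0.6069 0.2477 0.1328]
[[-0.167, 0.982, -0.087], [0.852, 0.188, 0.488], [0.496, 0.007, -0.868]] 0.6028293344667567 0.138
fk err [0.00020674 0.0004834  0.00020718]
grasp [0.604  0.2735 0.0797] pre [0.617  0.2003 0.21  ]
[0.617 0.2   0.21 ] shift cm [-0.4  0.2 -9.1] [-0.29  0.83  0.27  1.59 -0.89  1.01  0.69] 0.0
[0.604 0.274 0.08 ] shift cm [-0.4  0.2  5.9] [-0.31  1.    0.09  1.64 -0.99  0.73  0.77] 0.0
```

View pics/e_scene.png

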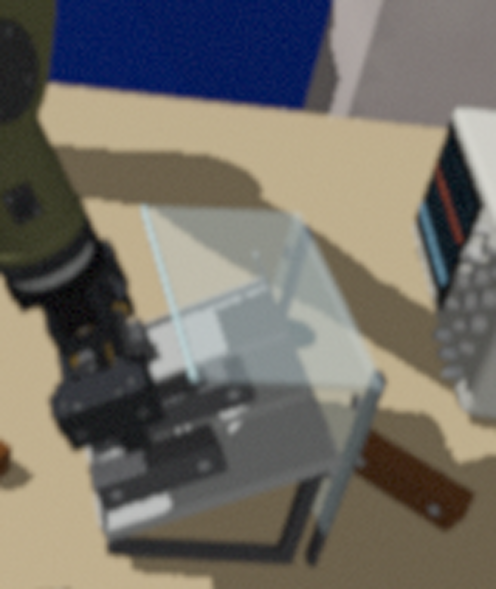

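View pics/e_top.png

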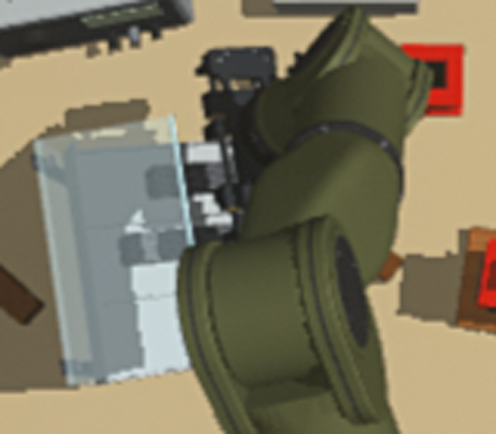

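```bash
python3 -m inch '[[0.4,[-0.4,0.2,2],0],[0.4,[-0.4,0.2,4],0],[0.4,[-0.4,0.2,5],0],[0.4,[-0.4,0.2,5.8],0],[0.4,[-0.4,0.2,5.8],0]]';  python3 s4.py
python3 - <<'E'
from h import *
for n,b in(("scene",(340,140,470,290)),):
    im=viewer.snapshot(n)[:,:,::-1]; x0,y0,x1,y1=b
    cv2.imwrite(f"pics/f_{n}.png",cv2.resize(im[y0:y1,x0:x1],None,fx=4,fy=4,interpolation=2))
E
```

```text
clock: 17.1
tool_pos: [0.6098, 0.2688, 0.0839]
eef_rot: [0.616, 0.745, 0.168, -0.19]
contact_force: [-0.1, 0.5, 0.2]
opening: 0.603
fk err [0.00020538 0.000476   0.00021302]
grasp [0.604  0.2735 0.0797] pre [0.6154 0.2008 0.2104]
[0.615 0.201 0.21 ] shift cm [  0.3  -0.5 -14.4] [-0.26  0.82  0.2   1.6  -0.84  0.96  0.66] 0.0
[0.604 0.274 0.08 ] shift cm [ 0.3 -0.5  0.6] [-0.3   1.    0.08  1.65 -0.99  0.7   0.77] 0.0
```

View pics/f_scene.png

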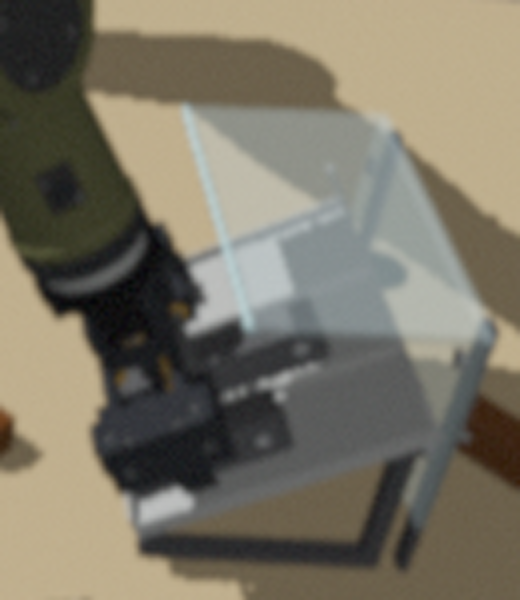

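```bash
python3 -m inch '[[0.4,[0.3,-0.3,0.3],0],[0.4,[0.3,-0.5,0.5],0],[0.4,[0.3,-0.5,0.5],0]]';  python3 s4.py|tail -1; python3 st.py
```

```text
clock: 17.45
tool_pos: [0.6031, 0.2732, 0.0807]
eef_rot: [0.616, 0.745, 0.168, -0.19]
contact_force: [0.1, -1.2, -0.5]
opening: 0.598
[0.604 0.274 0.08 ] shift cm [-0.   0.1  0.1] [-0.3   1.    0.07  1.65 -0.99  0.7   0.76] 0.0
[-0.302  0.995  0.071  1.65  -0.987  0.702  0.764] [0.6031 0.2732 0.0807]
[[-0.168, 0.983, -0.077], [0.855, 0.184, 0.485], [0.491, 0.015, -0.871]] 0.5978407523544201 0.011
```

Aligned. Close with 40 N.

```bash
python3 -m inch '[[0.7,[0,0,0],0],[0.75,[0,0,0],0],[0.8,[0,0,0],0],[0.8,[0,0,0],0],[0.8,[0,0,0],0]]' 40; python3 st.py
```

```text
clock: 17.95
tool_pos: [0.6042, 0.2727, 0.0805]
eef_rot: [0.617, 0.745, 0.168, -0.19]
contact_force: [0.7, 0.1, -1.2]
opening: 0.337
[-0.302  0.996  0.072  1.648 -0.988  0.702  0.764] [0.6042 0.2727 0.0805]
[[-0.168, 0.983, -0.075], [0.855, 0.183, 0.484], [0.49, 0.017, -0.872]] 0.3371117970646664 0.002
```

```bash
python3 -m inch '[[0.8,[0,0,-1],0],[0.8,[0,0,-2.5],0],[0.8,[-2,0,-4],0],[0.8,[-5,0,-6],0],[0.8,[-8,0,-9],0],[0.8,[-10,0,-12],0],[0.8,[-10,0,-15],0],[0.8,[-10,0,-18],0],[0.8,[-10,0,-18],0]]'; python3 st.py;python3 - <<'E'
from h import *
for n in("scene",):
    im=viewer.snapshot(n)[:,:,::-1]
    cv2.imwrite(f"pics/g_{n}.png",im[80:300,260:500].repeat(3,0).repeat(3,1))
E
```

```text
clock: 18.85
tool_pos: [0.637, 0.0952, 0.1917]
eef_rot: [0.618, 0.745, 0.169, -0.185]
contact_force: [0.7, -1.2, -8.2]
opening: 0.341
[-0.091  0.865  0.201  1.547 -0.792  1.017  0.76 ] [0.637  0.0952 0.1917]
[[-0.167, 0.984, -0.067], [0.858, 0.178, 0.481], [0.485, 0.023, -0.874]] 0.3406152596094827 0.062
```

View pics/g_scene.png

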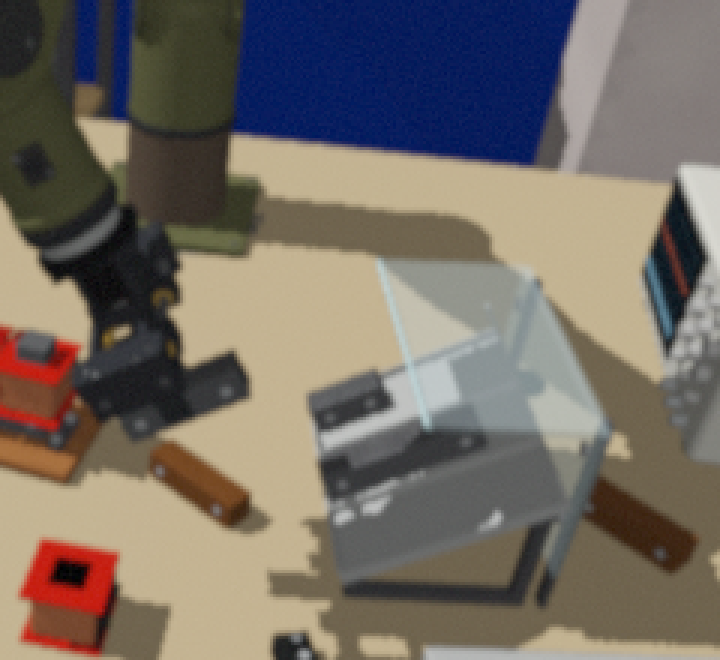

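```bash
cat > wps.txt <<'E'
[np.array([.6,.0,.45]),np.array([.45,-.3,.5]),np.array([.09,-.5,.55])]
E
cat >> s4.py <<'E'
import sys
if len(sys.argv)>1:
    d=np.array(eval(sys.argv[1]))
    for k in range(16):
        p0_,R0=fkm(a,X); pt=p0_+R0.apply(d)
        f=lambda x:np.concatenate([(fkm(x,X)[0]-pt),(fkm(x,X)[1]*R0.inv()).as_rotvec(),.03*(x-a)])
        a=least_squares(f,np.clip(a,LO+.006,HI-.002),bounds=(LO+.005,HI-.001)).x
        p,T=fkm(a,X);z=T.as_matrix()[:,2]; print(round(float(np.degrees(np.arcsin(z@rx))),1),a.round(2),p.round(2),z.round(2))
E
python3 s4.py '[-.05,0,-.2]'
```

```text
fk err [0.00015562 0.0004607  0.00020367]
grasp [0.604  0.2735 0.0797] pre [0.6147 0.2011 0.2106]
[0.6  0.   0.45] shift cm [  4.9  -4.7 -27.2] [ 0.01  0.59  0.31  1.29 -0.63  1.54  0.58] 0.0
[ 0.45 -0.3   0.5 ] shift cm [-15.9 -24.8 -45. ] [ 0.52  0.6   0.36  1.13 -0.48  1.87  1.01] 0.0
[ 0.09 -0.5   0.55] shift cm [-24.5 -63.8 -56.4] [ 1.25  0.59  0.18  0.98 -0.11  2.09  1.59] 0.0029
25.8 [ 1.27  0.63  0.15  0.88 -0.11  2.09  1.57] [ 0.1  -0.53  0.55] [-0.06  0.43 -0.9 ]
22.3 [ 1.28  0.64  0.15  0.81 -0.11  2.09  1.57] [ 0.1  -0.55  0.56] [-0.05  0.38 -0.93]
18.8 [ 1.28  0.64  0.16  0.75 -0.12  2.09  1.57] [ 0.1  -0.56  0.57] [-0.04  0.32 -0.95]
15.3 [ 1.28  0.62  0.17  0.71 -0.12  2.09  1.56] [ 0.1  -0.57  0.59] [-0.03  0.26 -0.96]
11.8 [ 1.27  0.59  0.18  0.68 -0.13  2.09  1.57] [ 0.1  -0.57  0.62] [-0.02  0.2  -0.98]
8.3 [ 1.27  0.55  0.19  0.65 -0.13  2.09  1.57] [ 0.1  -0.56  0.65] [-0.01  0.15 -0.99]
4.8 [ 1.26  0.51  0.2   0.64 -0.13  2.09  1.56] [ 0.1  -0.55  0.68] [ 0.01  0.09 -1.  ]
1.3 [ 1.25  0.46  0.22  0.62 -0.13  2.09  1.56] [ 0.09 -0.54  0.71] [ 0.02  0.03 -1.  ]
-2.2 [ 1.24  0.41  0.24  0.61 -0.13  2.09  1.56] [ 0.09 -0.52  0.74] [ 0.03 -0.03 -1.  ]
-5.7 [ 1.22  0.36  0.26  0.61 -0.13  2.09  1.56] [ 0.08 -0.5   0.77] [ 0.04 -0.09 -0.99]
-9.2 [ 1.19  0.3   0.28  0.6  -0.13  2.09  1.56] [ 0.08 -0.48  0.8 ] [ 0.05 -0.15 -0.99]
-12.6 [ 1.16  0.24  0.32  0.6  -0.13  2.09  1.56] [ 0.07 -0.45  0.82] [ 0.06 -0.21 -0.98]
-16.1 [ 1.1   0.18  0.37  0.6  -0.12  2.09  1.56] [ 0.07 -0.42  0.85] [ 0.07 -0.27 -0.96]
-19.6 [ 1.02  0.13  0.44  0.6  -0.11  2.09  1.55] [ 0.06 -0.4   0.87] [ 0.08 -0.33 -0.94]
-23.0 [ 0.9   0.06  0.52  0.59 -0.07  2.09  1.54] [ 0.05 -0.37  0.9 ] [ 0.1  -0.38 -0.92]
-26.5 [ 0.88  0.    0.45  0.59 -0.    2.09  1.5 ] [ 0.04 -0.34  0.92] [ 0.11 -0.43 -0.89]
```

```bash
python3 -m inch '[[0.8,[5,-5,-27],0],[0.8,[5,-5,-27],0],[0.8,[5,-5,-27],0],[0.8,[5,-5,-27],0],[0.8,[5,-5,-27],0],[0.8,[5,-5,-27],0],[0.8,[-16,-25,-45],0],[0.8,[-16,-25,-45],0],[0.8,[-16,-25,-45],0],[0.8,[-16,-25,-45],0],[0.8,[-16,-25,-45],0],[0.8,[-16,-25,-45],0],[0.8,[-24,-64,-56],0],[0.8,[-24,-64,-56],0],[0.8,[-24,-64,-56],0],[0.8,[-24,-64,-56],0],[0.8,[-24,-64,-56],0],[0.8,[-24,-64,-56],0],[0.8,[-24,-64,-56],0],[0.8,[-24,-64,-56],0]]' 55; python3 st.py
```

```text
clock: 20.9
tool_pos: [0.1286, -0.4699, 0.541]
eef_rot: [0.615, 0.747, 0.169, -0.191]
contact_force: [1.1, -0.9, -6.5]
opening: 0.34
[ 1.071  0.572  0.408  1.078 -0.21   2.046  1.623] [ 0.1286 -0.4699  0.541 ]
[[-0.172, 0.982, -0.076], [0.853, 0.187, 0.487], [0.493, 0.019, -0.87]] 0.340430038311356 0.881
```

```bash
python3 -m inch '[[0.8,[-10,-4,-10],0],[0.8,[-10,-4,-30],0],[0.8,[-10,-4,-50],0]]'|head -1; python3 st.py; python3 -m inch '[[0.8,[-15,0,-80],0]]'|head -1;python3 -m inch '[[0.8,[-15,0,-80],0]]'|head -1;python3 -m inch '[[0.8,[-15,0,-80],0]]'|head -1;python3 st.py
```

```text
clock: 21.2
[ 1.22   0.572  0.129  0.9   -0.175  2.081  1.503] [ 0.1424 -0.5047  0.5727]
[[-0.21, 0.978, -0.009], [0.892, 0.195, 0.407], [0.4, 0.077, -0.913]] 0.3339687654717344 2.956
clock: 21.3
clock: 21.4
clock: 21.5
[ 1.293  0.527  0.01   0.793 -0.088  2.088  1.408] [ 0.1224 -0.5215  0.6194]
[[-0.138, 0.99, -0.001], [0.953, 0.133, 0.273], [0.271, 0.037, -0.962]] 0.334819497622362 2.747
```

```bash
python3 -m inch '[[0.8,[0,-3,0],0],[0.8,[0,-7,0],0],[0.8,[0,-10,0],0],[0.8,[0,-12,0],0],[0.8,[0,-12,0],0]]'|head -1; python3 st.py; python3 -m inch '[[0.8,[-12,0,-60],0]]'|head -1;python3 st.py;python3 -m inch '[[0.8,[-12,0,-60],0]]'|head -1;python3 st.py
```

```text
clock: 22.0
[ 1.459  0.54   0.07   0.801 -0.069  2.087  1.662] [ 0.01   -0.5381  0.6108]
[[-0.164, 0.986, 0.011], [0.947, 0.154, 0.283], [0.277, 0.057, -0.959]] 0.3349972612100565 0.07
clock: 22.1
[ 1.373  0.536  0.277  0.778 -0.174  2.087  1.733] [ 0.0181 -0.541   0.6248]
[[-0.172, 0.985, 0.026], [0.957, 0.161, 0.243], [0.235, 0.066, -0.97]] 0.33663562785347223 2.379
clock: 22.2
[ 1.441  0.513  0.113  0.741 -0.072  2.089  1.646] [ 0.007  -0.5428  0.6414]
[[-0.131, 0.991, 0.002], [0.972, 0.128, 0.198], [0.196, 0.028, -0.98]] 0.33536291841552046 2.854
```

```bash
python3 -m inch '[[0.8,[-6,0,-35],0]]'|head -1;python3 st.py;python3 -m inch '[[0.8,[-6,0,-35],0]]'|head -1;python3 st.py
```

```text
clock: 22.3
[ 1.373  0.506  0.237  0.723 -0.178  2.088  1.716] [ 0.0325 -0.5424  0.6541]
[[-0.204, 0.978, 0.044], [0.967, 0.194, 0.167], [0.155, 0.077, -0.985]] 0.3333228456116969 2.801
clock: 22.4
[ 1.4    0.485  0.194  0.699 -0.129  2.089  1.676] [ 0.0178 -0.5412  0.67  ]
[[-0.156, 0.987, 0.023], [0.98, 0.152, 0.126], [0.121, 0.042, -0.992]] 0.3385214187294146 1.189
```

```bash
python3 -m inch '[[0.8,[0,0,0],0],[0.8,[0,0,0],0]]'|head -1;python3 st.py;python3 -m inch '[[0.8,[-4,-4,-10],0],[0.8,[-4,-6,-20],0],[0.8,[-4,-6,-30],0]]'|head -1;python3 st.py;python3 -m inch '[[0.8,[0,0,0],0],[0.8,[0,0,0],0]]'|head -1;python3 st.py
```

```text
clock: 22.6
[ 1.404  0.485  0.183  0.699 -0.13   2.089  1.677] [ 0.0195 -0.5409  0.67  ]
[[-0.164, 0.986, 0.028], [0.979, 0.159, 0.127], [0.121, 0.048, -0.992]] 0.33675659126337265 0.021
clock: 22.9
[ 1.29   0.454  0.638  0.62  -0.379  2.088  1.821] [ 0.001  -0.539   0.7303]
[[-0.143, 0.988, 0.052], [0.988, 0.145, -0.044], [-0.051, 0.045, -0.998]] 0.3343417637812404 2.246
clock: 23.1
[ 1.29   0.445  0.637  0.612 -0.374  2.089  1.818] [-2.00e-04 -5.36e-01  7.37e-01]
[[-0.142, 0.989, 0.049], [0.988, 0.144, -0.057], [-0.064, 0.04, -0.997]] 0.3358225943050165 0.092
```

```bash
cat > s5.py <<'E'
from ik import *
from plant import r
st=r.get_state(); M=R.from_quat(st['eef_rot']); q=st['q'];p0=st['tool_pos']
u=np.array([np.cos(np.radians(-49)),np.sin(np.radians(-49)),0])
for (rr,z) in((.36,.3),(.32,.2),(.4,.2),(.36,.15)):
    w=u*rr+[0,0,z]; a=q.copy()
    for k in range(1,21):
        t=p0+(w-p0)*k/20
        f=lambda x:np.concatenate([5*(fkm(x,X)[0]-t),5*(fkm(x,X)[1]*M.inv()).as_rotvec(),.02*(x-a)])
        a=least_squares(f,np.clip(a,LO+.006,HI-.002),bounds=(LO+.005,HI-.001)).x
    print(rr,z,a.round(2),(fkm(a,X)[0]-w).round(3),(M.inv().apply(w-p0)*100).round(1))
    for d in(-u*.2,-u*.2+[0,0,-.1],-u*.2+[0,0,.1],np.array([0,0,-.2])):
        b=a.copy();o=[]
        for k in range(3):
            p,R0=fkm(b,X); pt=p+d
            f=lambda x:np.concatenate([(fkm(x,X)[0]-pt),(fkm(x,X)[1]*R0.inv()).as_rotvec(),.03*(x-b)])
            b=least_squares(f,np.clip(b,LO+.006,HI-.002),bounds=(LO+.005,HI-.001)).x
            p,T=fkm(b,X);o.append(T.as_matrix()[:2,2].round(3).tolist())
        print("   ",d.round(2),o,b.round(2),p.round(2))
E
python3 s5.py
```

```text
0.36 0.3 [ 0.45  0.25  0.34  2.3  -0.16  0.53  1.06] [-0. -0.  0.] [25.5 25.4 43.2]
    [-0.13  0.15 -0.  ] [[0.045, -0.052], [0.033, -0.061], [0.032, -0.059]] [-0.14 -0.45 -1.4   2.31 -0.49  1.03 -1.09] [-0.1   0.19  0.36]
    [-0.13  0.15 -0.1 ] [[0.034, -0.038], [0.019, -0.033], [0.018, -0.042]] [-0.03 -0.45 -1.39  2.56 -0.6   0.81 -0.79] [-0.07  0.15  0.31]
    [-0.13  0.15  0.1 ] [[0.05, -0.056], [0.043, -0.073], [0.042, -0.072]] [-1.23 -0.1  -0.85  1.68 -0.08  1.62 -1.93] [-0.13  0.23  0.59]
    [ 0.   0.  -0.2] [[0.033, -0.041], [-0.006, 0.003], [-0.03, 0.03]] [ 0.74  1.35  0.03  1.81 -0.9   0.05  1.79] [ 0.35 -0.4  -0.18]
0.32 0.2 [ 0.65  0.46  0.08  2.56 -0.41  0.06  1.27] [ 0. -0.  0.] [29.5 22.9 52.9]
    [-0.13  0.15 -0.  ] [[0.034, -0.038], [0.015, -0.029], [0.011, -0.031]] [-0.33 -0.45 -1.06  2.45 -0.45  1.   -0.94] [-0.06  0.14  0.36]
    [-0.13  0.15 -0.1 ] [[0.016, -0.01], [-0.013, 0.035], [-0.032, 0.076]] [ 1.73  0.42 -1.13  2.56  0.65  0.57  0.18] [ 0.1  -0.2   0.25]
    [-0.13  0.15  0.1 ] [[0.045, -0.051], [0.059, -0.036], [0.062, -0.011]] [ 1.85 -0.45  0.75  1.9
[... 763 characters left out ...]
  0.04  1.56 -0.99  0.05  1.88] [ 0.37 -0.42 -0.32]
0.36 0.15 [ 0.67  0.59  0.08  2.46 -0.99  0.05  1.87] [ 0.006 -0.007  0.013] [26.5 24.8 58.2]
    [-0.13  0.15 -0.  ] [[0.026, -0.022], [0.017, -0.01], [0.025, -0.003]] [ 2.38 -0.45  0.17  2.56  0.07  1.05  2.64] [-0.08  0.03  0.36]
    [-0.13  0.15 -0.1 ] [[0.008, -0.006], [-0.03, 0.043], [-0.067, 0.094]] [ 0.74  0.67  0.03  2.56 -0.99  0.05  1.9 ] [ 0.18 -0.22  0.13]
    [-0.13  0.15  0.1 ] [[0.041, -0.041], [0.036, -0.022], [0.045, -0.006]] [ 2.19 -0.45  0.4   2.2   0.15  1.4   2.66] [-0.15  0.04  0.47]
    [ 0.   0.  -0.2] [[0.004, -0.006], [-0.024, 0.026], [-0.032, 0.035]] [ 0.75  1.63  0.03  1.53 -0.99  0.05  1.89] [ 0.36 -0.41 -0.34]
```

```bash
python3 -m inch '[[0.8,[26,25,50],0],[0.8,[26,25,50],0],[0.8,[26,25,50],0],[0.8,[26,25,50],0],[0.8,[26,25,50],0],[0.8,[26,25,50],0],[0.8,[26,25,50],0],[0.8,[26,25,50],0],[0.8,[26,25,50],0],[0.8,[26,25,50],0],[0.8,[26,25,50],0],[0.8,[26,25,50],0],[0.8,[26,25,50],0],[0.8,[26,25,50],0]]'|head -1;python3 st.py
```

```text
clock: 24.5
[ 0.522  0.42   0.281  2.418 -0.408  0.278  1.32 ] [ 0.2339 -0.2665  0.2275]
[[-0.151, 0.988, 0.04], [0.987, 0.153, -0.046], [-0.051, 0.033, -0.998]] 0.3349627546965007 0.107
```

```bash
python3 -m inch '[[0.8,[5,-3,3],0],[0.8,[10,-6,6],0]]'|head -1;python3 st.py; python3 -m inch '[[0.8,[0,0,0],0]]'|head -1;python3 st.py
```

```text
clock: 24.7
[ 0.658  0.465  0.06   2.558 -0.283  0.061  1.137] [ 0.2081 -0.2386  0.1976]
[[-0.143, 0.989, 0.04], [0.988, 0.145, -0.047], [-0.053, 0.033, -0.998]] 0.33604886003477186 2.42
clock: 24.8
[ 0.658  0.465  0.065  2.558 -0.276  0.064  1.137] [ 0.206  -0.2388  0.1976]
[[-0.146, 0.989, 0.036], [0.988, 0.147, -0.047], [-0.051, 0.029, -0.998]] 0.33515630627030113 0.223
```

```bash
python3 -m inch '[[0.8,[6,-4,5],0]]'|head -1;python3 st.py; python3 -m inch '[[0.8,[6,-4,5],0]]'|head -1;python3 st.py
```

```text
clock: 24.9
[ 0.692  0.498  0.025  2.56  -0.063  0.049  0.922] [ 0.2031 -0.2384  0.1869]
[[-0.144, 0.989, 0.021], [0.989, 0.144, -0.03], [-0.033, 0.017, -0.999]] 0.33044048506033297 2.348
clock: 25.0
[ 0.719  0.526 -0.005  2.559  0.163  0.045  0.696] [ 0.2001 -0.2368  0.1777]
[[-0.144, 0.99, 0.006], [0.989, 0.144, -0.011], [-0.012, 0.004, -1.0]] 0.3331696454585406 2.195
```

```bash
python3 -m inch '[[0.8,[2,-1,2],0]]'|head -1; python3 -m inch '[[0.8,[0,0,0],0],[0.8,[0,0,0],0]]'|head -1;python3 st.py;  python3 - <<'E'
from h import *
for n in("scene","top"):
    im=viewer.snapshot(n)[:,:,::-1]; cv2.imwrite(f"pics/h_{n}.png",im)
E
```

```text
clock: 25.1
clock: 25.3
[ 0.728  0.54  -0.024  2.559  0.364  0.044  0.488] [ 0.1997 -0.235   0.1733]
[[-0.143, 0.99, -0.001], [0.99, 0.143, -0.004], [-0.003, -0.002, -1.0]] 0.3343629057550135 0.023
```

View pics/h_scene.png

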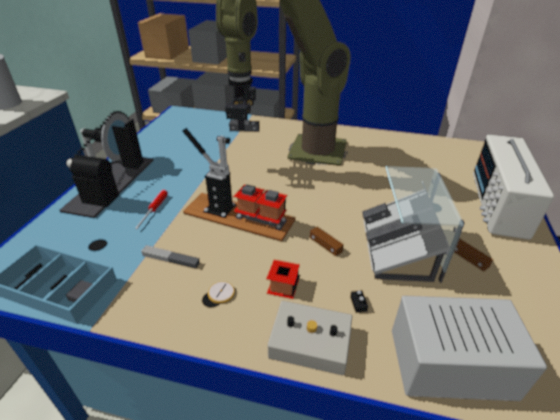

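```bash
python3 -m inch '[[0.8,[0,0,-5],0],[0.8,[0,3,-10],0],[0.8,[0,6,-15],0],[0.8,[0,8,-18],0],[0.8,[10.1,31.2,-18],17.1],[0.8,[10.1,31.2,-18],17.1],[0.8,[10.1,31.2,-18],17.1],[0.8,[10.1,31.2,-18],17.1],[0.8,[10.1,31.2,-18],17.1],[0.8,[10.1,31.2,-18],17.1],[0.8,[10.1,31.2,-18],17.1]]';python3 st.py
```

```text
clock: 26.5
tool_pos: [0.4965, -0.0848, 0.3517]
eef_rot: [0.757, 0.653, 0.001, -0.001]
contact_force: [-0.8, -0.7, -7.0]
opening: 0.336
[ 0.343  0.424 -0.396  1.776  0.189  0.979 -0.275] [ 0.4965 -0.0848  0.3517]
[[0.147, 0.989, -0.0], [0.989, -0.147, 0.003], [0.003, -0.001, -1.0]] 0.3356981214354101 0.088
```

```bash
python3 -m inch '[[0.8,[-0.6,-0.2,5],0.4],[0.8,[-0.6,-0.2,9],0.4],[0.8,[-0.6,-0.2,13],0.4],[0.8,[-0.6,-0.2,16],0.4],[0.8,[-0.6,-0.2,17.7],0.4],[0.8,[-0.6,-0.2,17.7],0.4]]';python3 st.py
python3 - <<'E'
from h import *
for n,b in(("scene",(190,90,320,240)),("top",(250,170,410,280))):
    im=viewer.snapshot(n)[:,:,::-1]; x0,y0,x1,y1=b; cv2.imwrite(f"pics/i_{n}_raw.png",im)
    cv2.imwrite(f"pics/i_{n}.png",cv2.resize(im[y0:y1,x0:x1],None,fx=4,fy=4,interpolation=2))
E
```

```text
clock: 27.1
tool_pos: [0.4876, -0.0962, 0.173]
eef_rot: [0.762, 0.647, -0.004, -0.002]
contact_force: [-0.8, 0.2, -6.5]
opening: 0.333
[ 0.273  0.664 -0.278  2.013  0.353  0.52  -0.421] [ 0.4876 -0.0962  0.173 ]
[[0.162, 0.987, -0.01], [0.987, -0.162, -0.002], [-0.004, -0.009, -1.0]] 0.3332840393278763 0.053
```

View pics/i_scene.png

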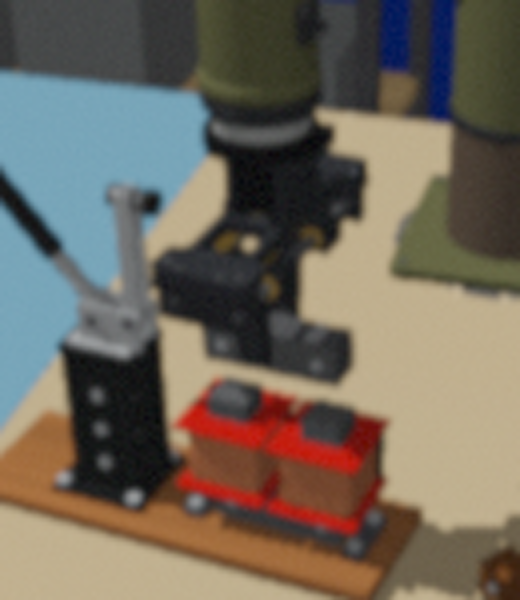

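View pics/i_top.png

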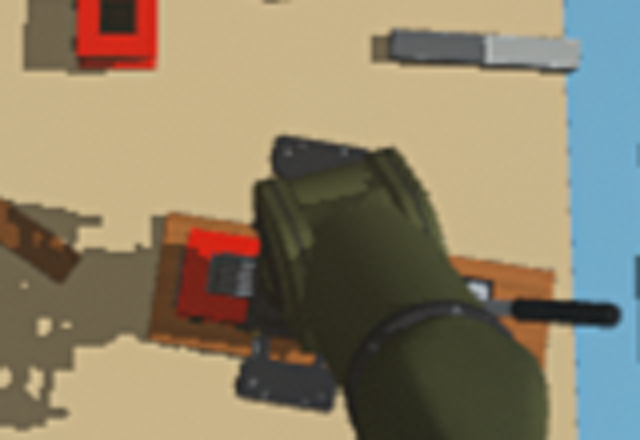

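```bash
cat > ov.py <<'E'
from h import *
import sys
def bar_edges(pos,Rm,off=.0043,dz=.0256,dy=0):
    c=[(off+sx*.051,dy+sy*.015,dz-k) for k in(0,.03) for sx,sy in((-1,-1),(1,-1),(1,1),(-1,1))]
    w=Rm.apply(c)+pos
    E=[(i,(i+1)%4) for i in range(4)]+[(4+i,4+(i+1)%4) for i in range(4)]+[(i,i+4) for i in range(4)]
    return [(w[a],w[b]) for a,b in E]
def over(raw,n,edges,b,f,out):
    im=cv2.imread(raw); x0,y0,x1,y1=b; Z=cv2.resize(im[y0:y1,x0:x1],None,fx=f,fy=f,interpolation=cv2.INTER_CUBIC)
    for (A,B),col in edges:
        a,bb=(((proj(n,np.array([A,B]))-[x0,y0]+.5)*f-.5).round().astype(int)).tolist(); cv2.line(Z,a,bb,col,1)
    cv2.imwrite(out,Z)
E
python3 - <<'E'
from ov import *
s=r.get_state();Rm=R.from_quat(s['eef_rot']);e=[(x,(0,255,0)) for x in bar_edges(s['tool_pos'],Rm)]
over("pics/i_scene_raw.png","scene",e,(225,150,295,215),9,"pics/j1.png")
over("pics/i_top_raw.png","top",e,(290,210,350,260),9,"pics/j2.png")
E
```

```text
(no output)
```

View pics/j1.png

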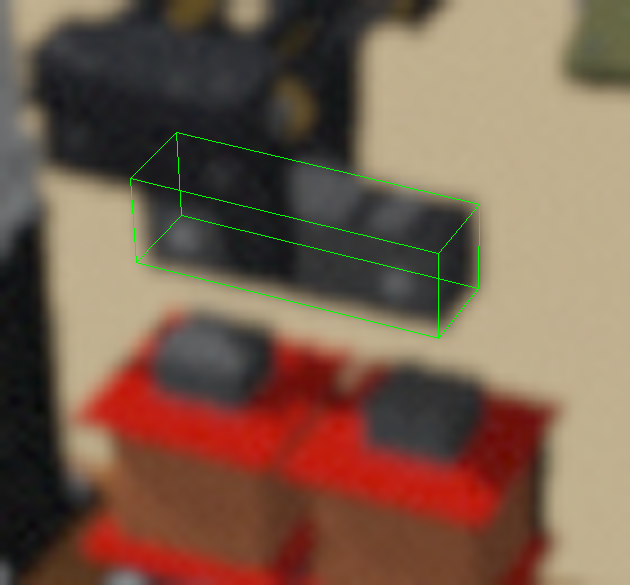

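View pics/j2.png

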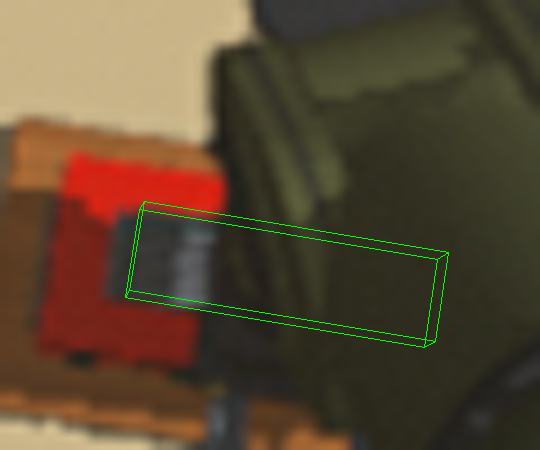

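```bash
cat > fb.py <<'E'
import fit
from ov import *
def fitbar(img,n,pos,Rm,edges,p0,half=3,mask=(1,1,1)):
    # params off,dy,dz in tool frame
    full=np.array(p0,float); idx=[i for i in range(3) if mask[i]]
    oldW=fit.W
    def Wn(p,pts):
        q=full.copy(); q[idx]=np.asarray(p)[:len(idx)]
        return Rm.apply(np.asarray(pts)+[q[0],q[1],q[2]])+pos
    fit.W=Wn
    pp=[p0[i] for i in idx]+[0]*(3-len(idx))
    res=fit.edgefit({n:img},{n:edges},pp,half=half); fit.W=oldW
    return res
# bar frame: x length, y lateral, z: 0 bottom, -.03 top (tool z is down)
h,b=.051,.015
FB=((-h,b,0),(h,b,0)); FRv=((h,b,0),(h,b,-.03)); RB=((h,b,0),(h,-b,0)); RBv=((h,-b,0),(h,-b,-.03)); RT=((h,b,-.03),(h,-b,-.03)); BT=((.015,-b,-.03),(h,-b,-.03)); FLv=((-h,b,0),(-h,b,-.02))
E
python3 - <<'E'
from fb import *
s=r.get_state();Rm=R.from_quat(s['eef_rot'])
im=cv2.imread("pics/i_scene_raw.png")[:,:,::-1].copy()
for E,m in(([FB,RB,RBv,FLv],(1,0,1)),([FB,RB,RBv,BT],(1,0,1)),([FB,RB,RBv,FLv,BT],(1,1,1)),([FB,RB,RBv,FLv,BT],(1,1,0))):
    print(m,fitbar(im,"scene",s['tool_pos'],Rm,E,[.0043,0,.0256],3,m))
it=cv2.imread("pics/i_top_raw.png")[:,:,::-1].copy()
LE=((h,-b,-.03),(h,b,-.03)); L1=((.025,b,-.03),(h,b,-.03));L2=((.025,-b,-.03),(h,-b,-.03))
print("top",fitbar(it,"top",s['tool_pos'],Rm,[LE,L1,L2],[.0043,0,.0256],3,(1,1,0)))
E
```

```text
(1, 0, 1) (array([0.00464455, 0.02260671, 0.        ]), np.float64(0.33785803445974966), 37)
(1, 0, 1) (array([0.00334942, 0.02360314, 0.        ]), np.float64(0.35474348297656205), 41)
(1, 1, 1) (array([-0.01658766, -0.04448687,  0.05580493]), np.float64(0.22536565695267727), 41)
(1, 1, 0) (array([ 0.00307859, -0.00315009,  0.        ]), np.float64(0.42345236527314156), 45)
top (array([ 0.01252872, -0.00305381,  0.        ]), np.float64(0.20727171484696083), 16)
```

```bash
python3 -m inch '[[0.8,[0.35,0.28,0.5],-0.4],[0.8,[0.68,0.55,1.2],-0.4],[0.8,[0.68,0.55,1.6],-0.4],[0.8,[0.68,0.55,1.6],-0.4],[0.8,[0.68,0.55,1.6],-0.4]]';python3 st.py
python3 - <<'E'
from fb import *
s=r.get_state();Rm=R.from_quat(s['eef_rot'])
for n in("scene","top"): cv2.imwrite(f"pics/k_{n}_raw.png",viewer.snapshot(n)[:,:,::-1])
im=cv2.imread("pics/k_scene_raw.png")[:,:,::-1].copy()
for E,m in(([FB,RB,RBv,FLv],(1,0,1)),([FB,RB,RBv,BT],(1,0,1))):
    print(m,fitbar(im,"scene",s['tool_pos'],Rm,E,[.0043,0,.0236],3,m))
import fit
P=np.array([.4948,-.0862,1.4155])
e=[(x,(0,255,0)) for x in bar_edges(s['tool_pos'],Rm,dz=.0236)]+[(tuple(fit.W(P,[A,B])),(0,0,255)) for A,B in fit.stand_e]
over("pics/k_scene_raw.png","scene",e,(225,150,295,215),9,"pics/k1.png")
over("pics/k_top_raw.png","top",e,(290,210,350,260),9,"pics/k2.png")
E
```

```text
clock: 27.7
tool_pos: [0.4975, -0.0904, 0.1592]
eef_rot: [0.76, 0.65, -0.002, 0.001]
contact_force: [-0.0, 0.3, -6.7]
opening: 0.336
[ 0.25   0.693 -0.265  2.007  0.37   0.49  -0.441] [ 0.4975 -0.0904  0.1592]
[[0.155, 0.988, -0.002], [0.988, -0.155, -0.003], [-0.004, -0.001, -1.0]] 0.3358260552670457 0.006
(1, 0, 1) (array([0.00440972, 0.01979585, 0.        ]), np.float64(0.5268650850595396), 36)
(1, 0, 1) (array([0.00301931, 0.0226115 , 0.        ]), np.float64(0.6136916224835576), 39)
```

View pics/k1.png

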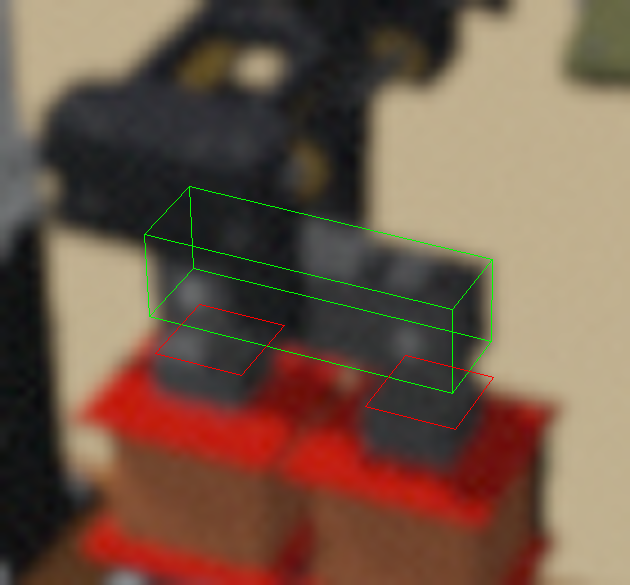

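View pics/k2.png

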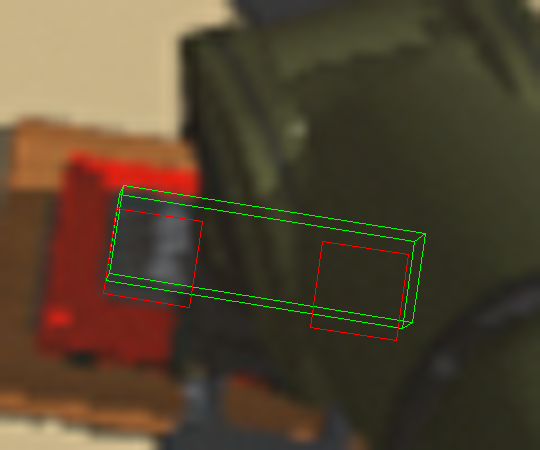

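```bash
python3 -m inch '[[0.8,[0,-0.15,0.3],0],[0.8,[0,-0.3,0.6],0],[0.8,[0,-0.3,0.9],0],[0.8,[0,-0.3,0.9],0],[0.8,[0,-0.3,0.9],0]]';python3 st.py
```

```text
clock: 28.3
tool_pos: [0.4947, -0.0898, 0.1501]
eef_rot: [0.76, 0.65, -0.002, 0.001]
contact_force: [-0.1, -0.1, -6.6]
opening: 0.332
[ 0.242  0.706 -0.252  2.022  0.381  0.46  -0.452] [ 0.4947 -0.0898  0.1501]
[[0.155, 0.988, -0.001], [0.988, -0.155, -0.003], [-0.003, -0.001, -1.0]] 0.33182080750545895 0.005
```

Run:
```python
from fb import *
import fit
for n in("scene","top"): cv2.imwrite(f"pics/l_{n}_raw.png",viewer.snapshot(n)[:,:,::-1])
over("pics/l_scene_raw.png","scene",[],(225,150,295,215),9,"pics/l1.png")
over("pics/l_top_raw.png","top",[],(290,210,350,260),9,"pics/l2.png")
```

```text
(no output)
```

View pics/l1.png

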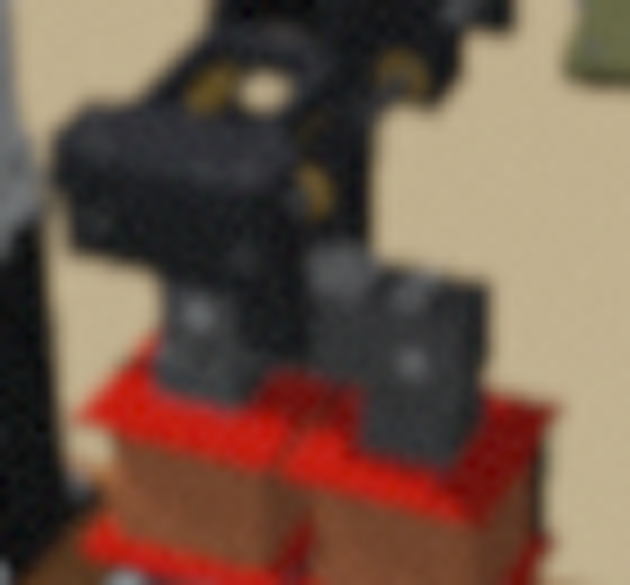

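View pics/l2.png

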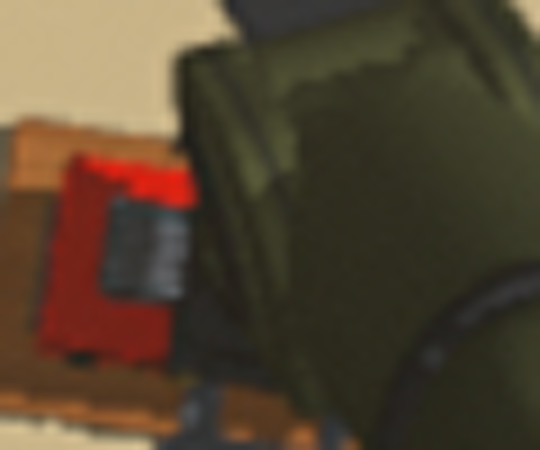

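```bash
cat > rel.py <<'E'
from fb import *
import sys
tag=sys.argv[1]; dz=float(sys.argv[2])
s=r.get_state();Rm=R.from_quat(s['eef_rot'])
SE={"scene":np.array([.4967,-.0885]),"top":np.array([.4945,-.0859])}
ax=np.array([np.cos(1.4155),np.sin(1.4155)]);ay=np.array([-ax[1],ax[0]])
LE=((h,-b,-.03),(h,b,-.03)); L1=((.028,b,-.03),(h,b,-.03));L2=((.028,-b,-.03),(h,-b,-.03))
sets={"scene":[[FB,RBv,FLv],[FRv,RBv,FLv],[RBv,FLv,FB,BT]],"top":[[LE,L1,L2],[LE,L1]]}
for n in("scene","top"):
    im=cv2.imread(f"pics/{tag}_{n}_raw.png")[:,:,::-1].copy()
    for E in sets[n]:
        for hf in(2,3):
            p,rm,k=fitbar(im,n,s['tool_pos'],Rm,E,[.0043,0,dz],hf,(1,1,0))
            c=(Rm.apply([p[0],p[1],dz])+s['tool_pos'])[:2]-SE[n]
            print(n,hf,"off",p[:2].round(4),"rel stand x,y mm",(1000*np.array([c@ax,c@ay])).round(1),round(rm,2),k)
E
python3 rel.py l .0236
```

```text
scene 2 off [ 0.     -0.0059] rel stand x,y mm [-1.7  7.5] 0.6 32
scene 3 off [ 0.0002 -0.0059] rel stand x,y mm [-1.5  7.5] 0.64 32
scene 2 off [ 0.0021 -0.0088] rel stand x,y mm [ 0.4 10.5] 0.9 16
scene 3 off [ 0.0052 -0.0022] rel stand x,y mm [3.5 3.9] 0.91 16
scene 2 off [ 0.0021 -0.0011] rel stand x,y mm [0.5 2.8] 0.69 38
scene 3 off [ 0.0024 -0.0006] rel stand x,y mm [0.7 2.3] 0.69 38
top 2 off [ 0.0079 -0.0018] rel stand x,y mm [4.  0.9] 0.5 16
top 3 off [ 0.0077 -0.0017] rel stand x,y mm [3.8 0.8] 0.48 16
top 2 off [0.0077 0.0006] rel stand x,y mm [ 3.8 -1.5] 0.34 11
top 3 off [0.0078 0.0006] rel stand x,y mm [ 3.9 -1.5] 0.34 11
```

```bash
python3 -m inch '[[0.8,[-0.3,0,0],0],[0.8,[-0.3,0,0.2],0],[0.8,[-0.3,0,0.4],0],[0.8,[-0.3,0,0.4],0]]';python3 st.py
```

```text
clock: 28.8
tool_pos: [0.4942, -0.0931, 0.1461]
eef_rot: [0.76, 0.65, -0.002, 0.001]
contact_force: [-1.0, -0.9, -6.4]
opening: 0.333
[ 0.245  0.713 -0.248  2.024  0.386  0.451 -0.45 ] [ 0.4942 -0.0931  0.1461]
[[0.155, 0.988, -0.001], [0.988, -0.155, -0.003], [-0.004, -0.001, -1.0]] 0.33302719744271597 0.006
```

Not in contact yet; step down by millimetres.

```bash
python3 -m inch '[[0.8,[0,0,0.1],0],[0.8,[0,0,0.2],0]]'|sed -n '2p;4p';python3 -m inch '[[0.8,[0,0,0.1],0],[0.8,[0,0,0.15],0]]'|sed -n '2p;4p'
```

```text
tool_pos: [0.4943, -0.0926, 0.1451]
contact_force: [-3.8, 1.4, 14.6]
tool_pos: [0.4943, -0.0927, 0.145]
contact_force: [-7.3, 2.0, 25.3]
```

```bash
python3 -m inch '[[0.8,[0,0,-0.25],0],[0.8,[0,0,-0.25],0]]'|sed -n '2p;4p'
python3 - <<'E'
from fb import *
for n in("scene","top"): cv2.imwrite(f"pics/m_{n}_raw.png",viewer.snapshot(n)[:,:,::-1])
over("pics/m_scene_raw.png","scene",[],(225,150,295,215),9,"pics/m1.png")
E
python3 rel.py m .0253
```

```text
tool_pos: [0.4945, -0.0927, 0.1456]
contact_force: [0.1, 1.0, -2.3]
scene 2 off [-0.0006 -0.0078] rel stand x,y mm [-5.1  9.3] 0.67 30
scene 3 off [0.0104 0.0185] rel stand x,y mm [  6.  -17.1] 0.48 33
scene 2 off [-0.0021 -0.0144] rel stand x,y mm [-6.6 15.9] 0.52 15
scene 3 off [ 0.0012 -0.0092] rel stand x,y mm [-3.3 10.7] 0.84 15
scene 2 off [ 0.0014 -0.003 ] rel stand x,y mm [-3.1  4.4] 0.7 38
scene 3 off [0.0053 0.0074] rel stand x,y mm [ 0.9 -5.9] 0.85 40
top 2 off [ 0.0075 -0.0011] rel stand x,y mm [ 0.8 -0. ] 0.48 16
top 3 off [ 0.0077 -0.0011] rel stand x,y mm [1. 0.] 0.45 16
top 2 off [0.0077 0.0008] rel stand x,y mm [ 1.  -1.9] 0.15 11
top 3 off [0.0077 0.0007] rel stand x,y mm [ 1.  -1.8] 0.11 11
```

View pics/m1.png

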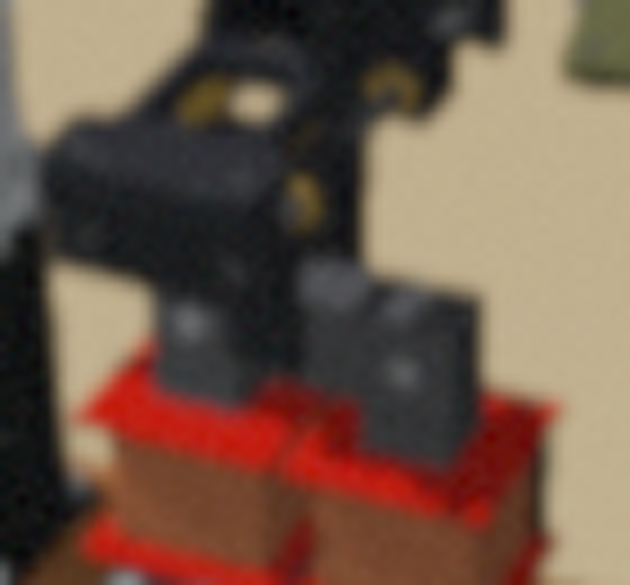

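```bash
python3 -m inch '[[0.64,[0,0,0],0],[0.6,[0,0,0],0],[0.5,[0,0,0],0],[0.4,[0,0,0],0],[0.4,[0,0,0],0]]' 10 ;  python3 -m inch '[[0.4,[0,0,-1],0],[0.4,[0,0,-3],0],[0.4,[0,0,-7],0],[0.4,[0,0,-12],0],[0.4,[0,0,-17],0],[0.4,[5,-5,-20],0],[0.4,[5,-10,-20],0],[0.4,[5,-14,-20],0],[0.4,[5,-18,-20],0]]';python3 - <<'E'
from fb import *
for n in("scene","top"): cv2.imwrite(f"pics/n_{n}_raw.png",viewer.snapshot(n)[:,:,::-1])
over("pics/n_scene_raw.png","scene",[],(210,130,300,225),6.5,"pics/n1.png")
over("pics/n_top_raw.png","top",[],(280,205,410,280),6,"pics/n2.png")
E
```

```text
clock: 30.0
tool_pos: [0.4943, -0.0928, 0.1453]
eef_rot: [0.76, 0.65, -0.001, 0.001]
contact_force: [0.6, 0.5, -0.3]
opening: 0.596
clock: 30.9
tool_pos: [0.3227, -0.0139, 0.346]
eef_rot: [0.759, 0.651, -0.001, 0.001]
contact_force: [0.7, -0.0, 0.7]
opening: 0.599
```

View pics/n1.png

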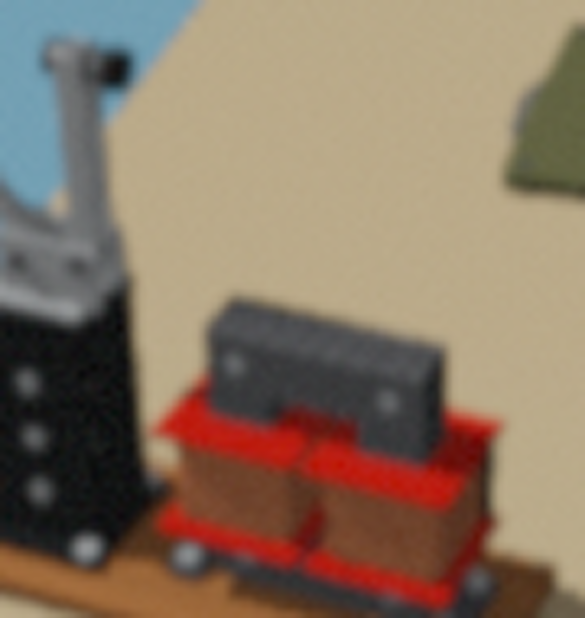

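View pics/n2.png

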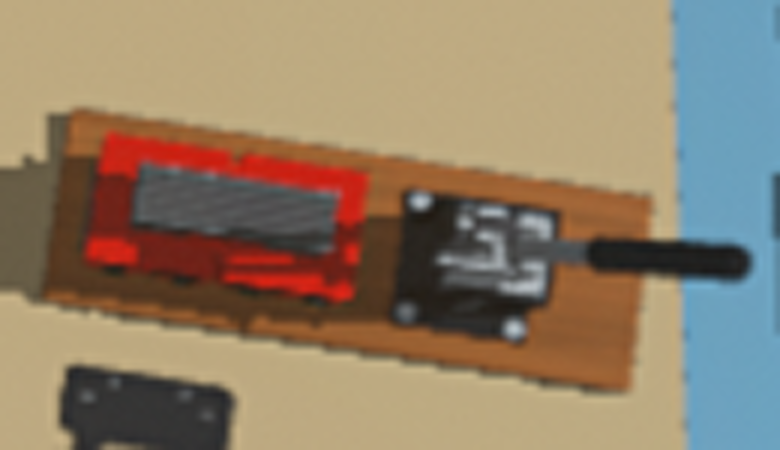

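```bash
cat > yk.py <<'E'
from fit import *
import sys
tag=sys.argv[1]
imgs={n:cv2.imread(f"pics/{tag}_{n}_raw.png")[:,:,::-1].copy() for n in("scene","top")}
T=quad(-.051,.051,-.015,.015,.15)
SE={"scene":np.array([.4967,-.0885,1.4127]),"top":np.array([.4945,-.0859,1.4205])}
fb=[((-.051,-.015,.125),(-.051,-.015,.15)),((.051,.015,.125),(.051,.015,.15)),((.051,-.015,.125),(.051,-.015,.15))]
for n,E in(("top",T),("scene",T),("scene",T+[fb[0],fb[1]])):
    p,rm,k=edgefit({n:imgs[n]},{n:E},SE[n],half=2.5)
    d=p-SE[n]; ax=np.array([np.cos(1.4155),np.sin(1.4155)]);ay=np.array([-ax[1],ax[0]])
    print(n,p.round(4),"rel mm",(1000*np.array([d[:2]@ax,d[:2]@ay])).round(1),"dyaw deg",np.degrees(d[2]).round(2),round(rm,2))
p,rm,k=edgefit(imgs,{"top":T,"scene":T+fb[:2]},[.495,-.086,1.4155],half=2.5); print(p,rm)
E
python3 yk.py n
```

```text
top [ 0.4945 -0.0855  1.3838] rel mm [0.4 0.1] dyaw deg -2.11 0.34
scene [ 0.4987 -0.0854  1.4006] rel mm [ 3.4 -1.5] dyaw deg -0.69 0.28
scene [ 0.4986 -0.0862  1.3931] rel mm [ 2.6 -1.5] dyaw deg -1.12 0.31
[ 0.49584549 -0.08624387  1.40199448] 0.4592815230634682
```

Run:
```python
from ov import *
import fit
T=fit.quad(-.051,.051,-.015,.015,.15)
V=[((x,y,.103),(x,y,.15)) for x,y in((-.051,-.015),(.051,-.015),(.051,.015))]
for n,P,b,f in(("scene",[.4967,-.0885,1.4127],(232,165,288,210),12),("top",[.4945,-.0859,1.4155],(290,220,350,260),12)):
    e=[(tuple(fit.W(P,[A,B])),(0,255,0)) for A,B in T+(V if n=="scene" else [])]
    over(f"pics/n_{n}_raw.png",n,e,b,f,f"pics/o_{n}.png")
```

```text
(no output)
```

View pics/o_scene.png

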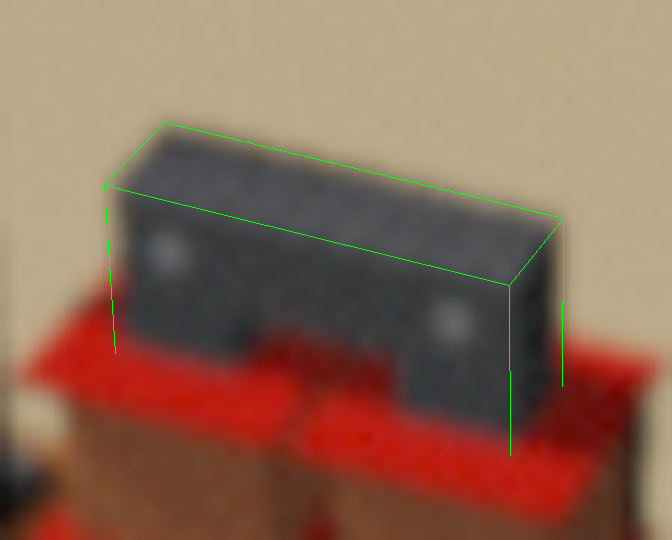

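View pics/o_top.png

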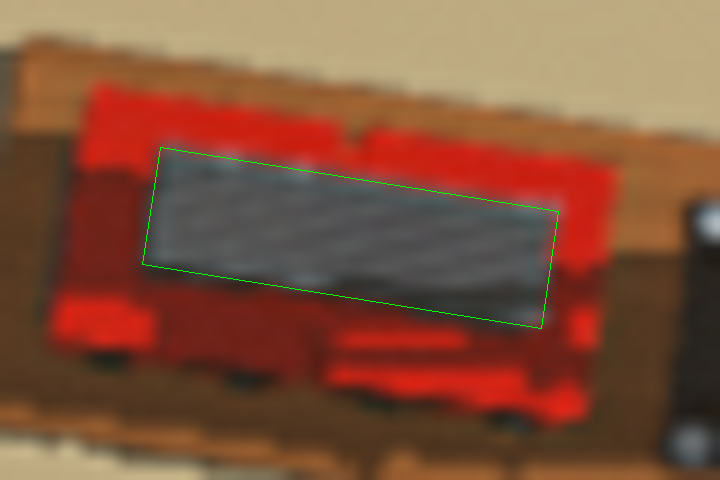

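```bash
python3 -m inch '[[1,[-23.5,18,0],0],[1,[-23.5,18,0],0],[1,[-23.5,18,0],0],[1,[-23.5,18,0],0],[1,[-23.5,18,0],0],[1,[-23.5,18,0],0],[1,[-23.5,18,0],0],[1,[-23.5,18,3],0],[1,[-23.5,18,4.6],0],[1,[-23.5,18,4.6],0]]' 20;python3 st.py;python3 - <<'E'
from fb import *
for n in("scene","top"): cv2.imwrite(f"pics/p_{n}_raw.png",viewer.snapshot(n)[:,:,::-1])
over("pics/p_scene_raw.png","scene",[],(150,70,300,220),4,"pics/p1.png")
E
cat > cl.py <<'E'
from h import *
s=r.get_state();M=R.from_quat(s['eef_rot'])
yaw=1.4155
for th in(.95,.85,.7,.5,.3,.15,0,-.03):
    X=-.14-.11*np.cos(th)+.009*np.sin(th)+.008*max(th,0)/.9; z=.16+.11*np.sin(th)+.009*np.cos(th)
    w=np.array([.4948+np.cos(yaw)*X,-.0862+np.sin(yaw)*X,z+.014]); print(th,w.round(4),(100*M.inv().apply(w-s['tool_pos'])).round(2))
E
python3 cl.py
```

```text
clock: 32.0
tool_pos: [0.4643, -0.2742, 0.2983]
eef_rot: [0.76, 0.65, -0.002, -0.001]
contact_force: [-0.4, -0.2, 0.1]
opening: 0.003
[ 0.644  0.53  -0.317  1.759  0.208  0.89   0.081] [ 0.4643 -0.2742  0.2983]
[[0.154, 0.988, -0.006], [0.988, -0.154, -0.001], [-0.002, -0.005, -1.0]] 0.003093585455167237 0.051
0.95 [ 0.4657 -0.2722  0.2687] [ 0.27 -0.06  3.18]
0.85 [ 0.4641 -0.2821  0.2626] [-0.74 -0.06  3.8 ]
0.7 [ 0.462  -0.2958  0.2517] [-2.11 -0.06  4.89]
0.5 [ 0.4596 -0.3112  0.2346] [-3.68 -0.06  6.61]
0.3 [ 0.4577 -0.3231  0.2151] [-4.87 -0.06  8.56]
0.15 [ 0.4567 -0.3293  0.1993] [-5.5  -0.06 10.14]
0 [ 0.4561 -0.3332  0.183 ] [-5.88 -0.06 11.78]
-0.03 [ 0.4561 -0.3334  0.1797] [-5.9  -0.06 12.11]
```

View pics/p1.png

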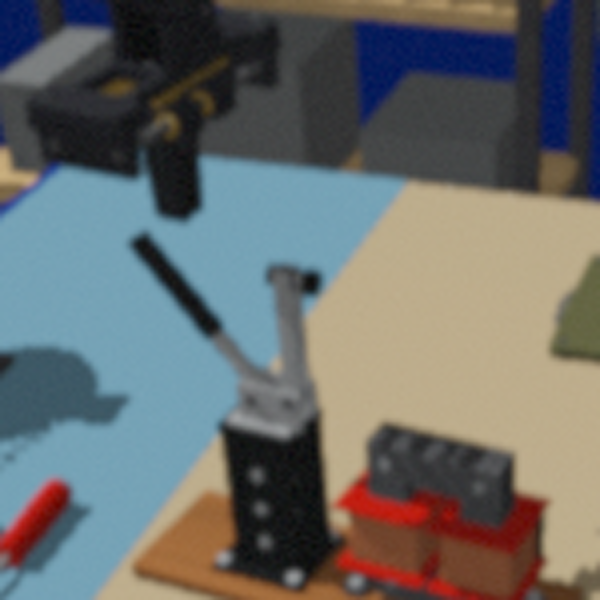

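```bash
python3 -m inch '[[1,[0,0,2.5],0],[1,[-0.4,0,3.6],0],[1,[-1,0,4.1],0],[1,[-2.1,0,4.9],0],[1,[-2.9,0,5.7],0],[1,[-3.7,0,6.6],0]]';python3 -m inch '[[1,[0,0,0],0]]'|sed -n '2p;4p';python3 cl.py|tail -4
python3 - <<'E'
from fb import *
cv2.imwrite(f"pics/q_scene_raw.png",viewer.snapshot("scene")[:,:,::-1])
over("pics/q_scene_raw.png","scene",[],(150,70,300,220),4,"pics/q1.png")
E
```

```text
clock: 32.7
tool_pos: [0.4612, -0.3092, 0.2347]
eef_rot: [0.759, 0.651, 0.0, -0.0]
contact_force: [0.6, 8.3, 3.7]
opening: 0.004
tool_pos: [0.4605, -0.3112, 0.234]
contact_force: [0.4, 2.4, 1.1]
0.3 [ 0.4577 -0.3231  0.2151] [-1.22 -0.09  1.89]
0.15 [ 0.4567 -0.3293  0.1993] [-1.85 -0.09  3.47]
0 [ 0.4561 -0.3332  0.183 ] [-2.24 -0.09  5.1 ]
-0.03 [ 0.4561 -0.3334  0.1797] [-2.26 -0.09  5.43]
```

View pics/q1.png

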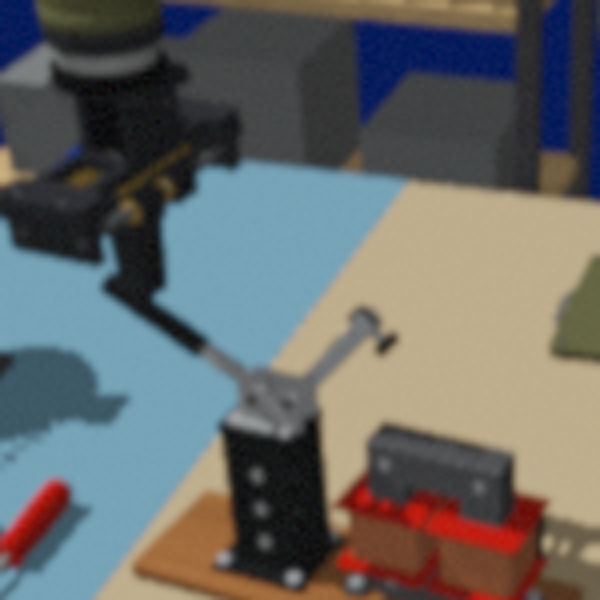

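The handle is swinging down as planned, the arm following. Continue.

```bash
python3 -m inch '[[1,[-0.6,0,0.9],0],[1,[-1.2,0,1.9],0],[1,[-1.6,0,2.7],0],[1,[-1.9,0,3.5],0],[1,[-2.1,0,4.3],0],[1,[-2.2,0,4.8],0],[1,[-2.2,0,5.1],0],[1,[-2.2,0,5.2],0]]';python3 -m inch '[[1,[0,0,0.1],0]]'|sed -n '2p;4p'
```

```text
clock: 33.65
tool_pos: [0.4577, -0.333, 0.1847]
eef_rot: [0.76, 0.65, -0.001, 0.002]
contact_force: [-4.5, 7.1, 23.4]
opening: 0.006
tool_pos: [0.4578, -0.333, 0.1846]
contact_force: [-4.9, 9.2, 30.5]
```

```bash
python3 -m inch '[[1,[0,0,0.05],0],[1,[0,0,0.05],0]]'|sed -n '2p;4p';python3 -m inch '[[1,[0,0,-0.5],0],[1,[0,0,-3],0],[1,[0,0,-7],0],[1,[0,0,-12],0],[1,[-3,0,-16],0],[1,[-7,0,-18],0],[1,[-11,0,-18],0],[1,[-11,0,-18],0]]'|sed -n '1,4p';python3 - <<'E'
from fb import *
for n in("scene","top"): cv2.imwrite(f"pics/s_{n}_raw.png",viewer.snapshot(n)[:,:,::-1])
over("pics/s_scene_raw.png","scene",[],(170,120,300,220),6,"pics/s1.png")
over("pics/s_top_raw.png","top",[],(280,205,410,280),6,"pics/s2.png")
E
```

```text
tool_pos: [0.4577, -0.333, 0.1846]
contact_force: [-4.6, 8.5, 28.9]
clock: 34.75
tool_pos: [0.4358, -0.4501, 0.3617]
eef_rot: [0.763, 0.646, -0.004, 0.003]
contact_force: [-1.1, 0.1, -0.6]
```

View pics/s1.png

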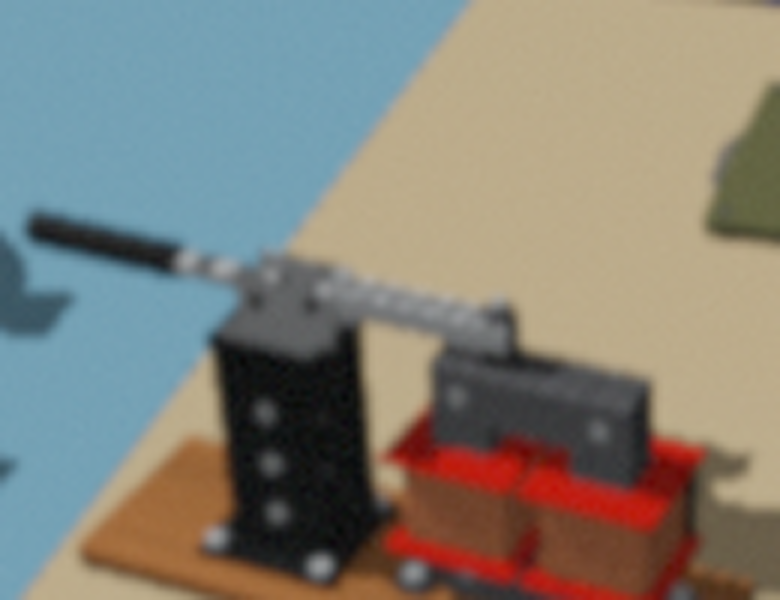

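View pics/s2.png

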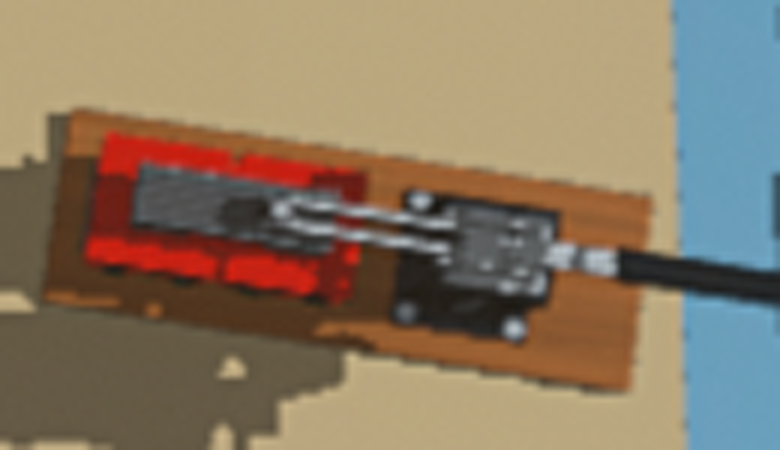

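Run:
```python
from ov import *
import fit
for th,c in((0,(0,255,0)),(.06,(0,0,255))):
    for P,n in(([.4967,-.0885,1.4127],"g"),):
        pts=[(-.14,0,.16),(-.14-.135*np.cos(th),0,.16+.135*np.sin(th))]
        a=fit.W(P,pts); q=(proj("scene",a)-[170,120]+.5)*6-.5; print(th,q.round(0).tolist())
im=cv2.imread("pics/s_scene_raw.png"); m=im[150:172,170:205].sum(2)<130
ys,xs=np.nonzero(m); 
for x in range(0,30,4): 
    y=ys[xs==x]; 
    if len(y): print((x+.5)*6,((y.mean()+30)+.5)*6,len(y))
o=viewer.outline_of("scene","yoke")[:2]; print([(d['p'],d['bbox']) for d in o])
print(r.get_state()['clock'])
```

```text
0 [[270.0, 288.0], [32.0, 230.0]]
0.06 [[270.0, 288.0], [29.0, 216.0]]
51.0 234.0 2
75.0 240.0 2
99.0 243.0 3
123.0 252.0 2
147.0 258.0 2
[(0.91, [307.8, 224.1, 36.5, 30.0]), (0.79, [455.9, 238.2, 39.8, 35.5])]
34.9
```

Run:
```python
import cv2
a=cv2.imread("pics/s_scene_raw.png"); cv2.imwrite("pics/t1.png",cv2.resize(a[90:310,130:500],None,fx=2.1,fy=2.1,interpolation=2))
```

```text
(no output)
```

View pics/t1.png

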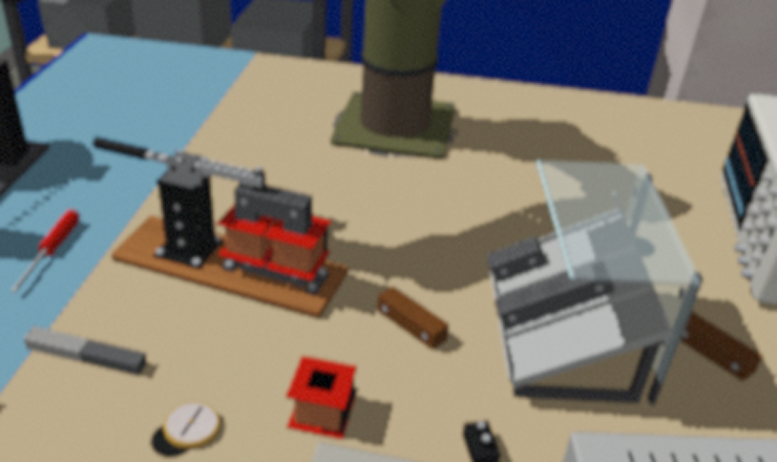

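```bash
python3 -c "
from plant import r
s=r.get_state();print(s['clock'],s['contact_force'].round(1),abs(s['qd']).max())
print(r.finish_job())"
```

```text
34.9 [ 0.4  0.4 -0.4] 0.024222838063103217
the job is handed in; nothing more can be done
None
```

I set the 102 mm yoke across the two pole ends, let go of it, pushed the toggle clamp shut and handed the job in at 34.9 s. No verdict came back.

**How it went:** The moves only shift and turn the tool about its own axis. To reach in under the canopy I leaned it about 29.5° by commanding poses out of reach, and straightened it to within 0.2° the same way with the bar in hand. The bar touched down with a peak of about 25 N.

**Checks that passed**
- **Canopy:** no contact force showed on the way in to the rack. The bar's way out was not checked step by step.
- **Clamp:** the force rose to about 30 N with no further travel, so the handle is on its stop. In the picture its slope matches the fully down position, and the pad sits on the yoke.
- **Other things:** the two other bars and everything visible in the last scene picture look unmoved. The robot touches nothing.

**Checks that disagreed or were doubtful**
- **Flushness:** the top camera puts the yoke within about 0.5 mm of flush. The scene camera fit says 2.6–3.4 mm along and 1.5 mm across. I discounted it because its outline did not match the core in that picture, where bar and poles show no step.
- **Angle:** both cameras read the bar turned by about 0.7–2.1° against the core. I left it, because the tool's own angle read correct.
- **Joint range:** while leaning the tool, joint 5 was read at -1.001 against its -1.0 limit, along with a 59 N spike in the force reading. No obstacle was visible there. Joints 4 and 6 also ran right up to their limits.
- **Joint speed:** the highest reading was 2.96 rad/s, and I did not see which joint it was. That is under the 3.14 limit of joints 3–7 but over the 2.57 of joints 1 and 2. I can't rule out that this or the joint 5 reading counts as a violation.

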